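Biscuits into the lever-lock drum

ROBOT

A 6-joint arm with a two-finger parallel gripper is mounted at the origin on a cart in front of the work surface, level with it; the furniture and walls round the work are solid. World frame = base frame: x ahead of the robot, y to its left, z up, the work surface at z = 0. Lengths are in m, angles in rad, forces in N, time in s.
With the tool pointing down it reaches from about 0.3 to 0.875 m from the base axis. Payload 6.4 kg.
Tool frame: the origin (TCP) lies midway between the tips of the shut fingers; the grasp point (between the pads) lies 19 mm behind it; z points along the fingers, y is the line along which they close (so a half turn about z gives the same grasp; the last joint's range is limited). The gripper opens to 88 mm and grips with 3 to 60 N. Pads are 18 mm wide; open, the fingers measure 123 mm over their backs; the gripper's body (75 mm by 187 mm) begins 45 mm behind the grasp point.
Start: joints at [-1.391, 0.181, 1.607, -0, 1.354, -0.206], TCP at [0.216, -0.533, 0.239] pointing down, gripper open.
Joint ranges: [-2.99, 2.99], [-0.89, 2.07], [0.3, 2.58], [-1.14, 4.28], [0, 2.63], [-3.12, 3.12]. Speed limits (rad/s): [2.57, 2.57, 3.01, 3.14, 3.14, 3.14].

INTERFACE

Orientations are given as [roll, pitch, yaw] about the fixed x, y, z axes, in that order (R = Rz(yaw) Ry(pitch) Rx(roll)).
In Python, from station import sensors, imaging, hand_in gives the robot as it stands.
- The arm moves only by the tool drive_tool, never from a script. Its argument "deltas" is a list of rows, each a list of 3 entries, a list of its own where there are three numbers: the shift along the tool's x, y, z scaled (see below), then the turn, a rotation vector about the tool's x, y, z scaled (see below), then the opening, from -1 (shut) to 1 (fully open). In form: [[[x, y, z], [wx, wy, wz], hand], ...]. A call has 1 to 12 rows; each row is the pose to reach, as a shift and turn from the pose commanded when the call began, along the tool's axes at that moment, turning the shorter way round; what a row does not reach only later rows make up. The controller multiplies each number of a shift by 0.6 m and each number of a turn by pi rad. A row lasts 1/12 s, in which the tool goes at most 41.7 mm and 7.16 degrees, less where a joint would pass 70% of its speed; a pose out of reach is approached as far as the arm can. A call with a number of a shift or a turn outside -1 to 1 is refused whole. A call with a gripper value outside its range is refused whole. The fingers move at their own pace and stop on an object; the grip force is fixed at half the most. Time passes only in rows, so rows that repeat a pose let the fingers close. It gives the time, the measured TCP pose, the force, the opening and the grip force at its end, in the units of the state.
- sensors.get_state(): the state, without advancing time (a new reading comes with each control period).
- imaging.get_image(name): name is "side" or "top" or "wrist"; returns the picture (400x640x3 uint8, red, green, blue); there is no depth.
- imaging.camera_info(name): a dict with "fx", "fy", "cx", "cy" (pixels), "world_to_cam" (4x4, takes a point from world to camera coordinates). Camera axes: x right, y down, z forward; pixel columns grow to the right and rows downward; lengths in m; the calibration is good to about 2 mm. The wrist camera is an equidistant fisheye: a pixel r from the principal point sees the ray r / f radians off the axis. A picture is of the moment at which its call begins: read the wrist's pose just before it. camera_info takes no time and is no camera call; for the wrist camera it gives the pose at the moment of the call.
- hand_in(): hands the job in; it is judged then, once.
The state is a dict: "clock": time; "qpos": joint angles; "qd": joint speeds; "joint_efforts": joint torques, N m; "ee_pos": TCP position; "orientation": TCP orientation; "ft_force": force on the tool from outside, world axes, zero at the start; "ft_torque": the same for the moment, N m; "width": opening from 0.0 (shut) to 1.0 (fully open); "grip_force": force on a finger pad.
Only numpy, scipy, OpenCV 4.12 (cv2) and the standard library are available. Lean on these libraries where they do the work, as an engineer would, in place of code of your own. Each camera call takes 0.05 s, during which the arm holds its last target. There are 200 camera calls.

TASK

Put the biscuits away airtight: slide those on the tray off into the drum by tipping the tray over its mouth, and put in the one or two that strayed onto the worktop. When every biscuit is in the drum, set the lid squarely down on it, then slip the extension bar over the stub of the clamp lever and swing the lever with it, past its dead point, until it lies locked against its stop. At the end the empty tray and the bar, pulled off the lever, lie flat on the worktop, and the mug, shaker and jars behind have been left where they stood.

Things in the scene. Friction and masses are not known exactly. Their poses are not given: they have to be found in the camera images.
- drum: Round metal food drum, fixed to the worktop, open at the top. Origin at the centre of its underside, z up. Outer radius 70, inner 66 mm, inner floor at z = 6, rim at z = 108 mm. Round the rim a clamping band (outer radius 78 mm) with a rolled lip at z = 116 to 119 mm that leaves an opening of 72 mm radius when slack. The lever stands out from the drum's own -y side.
- lever (a joint): Lever angle, vertical axis at lever_pivot. 0 = open, stub sticking out; grows CLOCKWISE seen from above to the stop, 1.396 = locked, stub tangent to the drum (needed: over 1.33). The band resists like a spring: up to 1.9 N m near 0.5, none at the dead point 1.2; beyond it snaps the lever onto the stop and holds it. Let go before that and it springs back to 0.
- lever_pivot (a point): On the lever's hinge axis at mid height of the lever, 100 mm above the worktop; 95 mm from the drum's axis, on its -y side. Its x axis points along the stub, towards the tip (it turns with the lever), z up.
- lever_tip (a point): Rounded free end of the lever, 80.5 mm from lever_pivot along its x axis; same axes. From 32 mm off the pivot to the tip it is a straight square stub, 16 x 16 mm, that the bar's socket slips over; nearer the pivot it is 11 mm wide and 22 mm high.
- bar: Extension bar, 220 mm long, 0.16 kg. Origin on its axis at mid length (15 mm above the worktop as it lies), x towards the socket. x = 60 to 110 mm: square metal socket, outer 30, inner 22 mm, 50 mm deep, open at x = 110. x = -95 to 54 mm: black rubber grip, 22 x 22 mm. A 30 mm square stop at the other end. Any of its four sides may be up.
- bar_mouth (a point): Centre of the socket's open mouth (110 mm from the bar's origin along its x); axes as the bar. Fully on the lever, it is about 32 to 36 mm from lever_pivot; on the lever means less than 58 mm from it along the stub.
- tray: Light metal tray, 0.17 kg. Origin under the pan's centre, x from handle to open lip, z up. Pan 150 (x) by 98 mm (y), floor 3 mm, 14 mm high sides on three edges, none at the lip x = 75 mm. Black handle: level bar 16 mm wide, 18 mm high, x = -98 to -188 mm, its axis 36 mm above the underside. Smooth: biscuits start to slide at 15 to 20 degrees; 35 to 45 degrees empties it.
- lid: Round metal lid, 0.22 kg. Origin at the centre of its underside, z up. Tapered plug (radius 55 mm at z = 0, 61 at z = 12) enters the drum's mouth; flange radius 69.5 mm, z = 12 to 18 mm, rests on the rim: seated, the origin is 96 mm up. Black bridge handle along the lid's x: crossbar 74 mm long, 16 mm wide, z = 37 to 49 mm, on posts at x = +-30 mm.
- biscuit1: a hard twice-baked finger biscuit, 58 x 24 x 18 mm, 16 g, may be handled firmly; origin at the centre of its underside as baked (either broad face may be down), x along its length, z through the 18 mm thickness. On the tray at the start (three to five of biscuit1 to biscuit5 are there).
- biscuit2: a hard twice-baked finger biscuit, 58 x 24 x 18 mm, 16 g, may be handled firmly; origin at the centre of its underside as baked (either broad face may be down), x along its length, z through the 18 mm thickness. On the tray at the start (three to five of biscuit1 to biscuit5 are there).
- biscuit3: a hard twice-baked finger biscuit, 58 x 24 x 18 mm, 16 g, may be handled firmly; origin at the centre of its underside as baked (either broad face may be down), x along its length, z through the 18 mm thickness. On the tray at the start (three to five of biscuit1 to biscuit5 are there).
- biscuit4: a hard twice-baked finger biscuit, 58 x 24 x 18 mm, 16 g, may be handled firmly; origin at the centre of its underside as baked (either broad face may be down), x along its length, z through the 18 mm thickness. On the tray at the start (three to five of biscuit1 to biscuit5 are there).
- biscuit5: a hard twice-baked finger biscuit, 58 x 24 x 18 mm, 16 g, may be handled firmly; origin at the centre of its underside as baked (either broad face may be down), x along its length, z through the 18 mm thickness. On the tray at the start (three to five of biscuit1 to biscuit5 are there).
- biscuit6: a hard twice-baked finger biscuit, 58 x 24 x 18 mm, 16 g, may be handled firmly; origin at the centre of its underside as baked (either broad face may be down), x along its length, z through the 18 mm thickness. Lies on the worktop at the start (one or both of biscuit6 and biscuit7 are there).
- biscuit7: a hard twice-baked finger biscuit, 58 x 24 x 18 mm, 16 g, may be handled firmly; origin at the centre of its underside as baked (either broad face may be down), x along its length, z through the 18 mm thickness. Lies on the worktop at the start (one or both of biscuit6 and biscuit7 are there).
- mug: Bystander: green and white mug, 83 x 117 x 94 mm, at the back left of the work. Leave alone. Origin under its centre.
- pepper_mill: Bystander: small glass shaker with a grey top, 44 x 44 x 90 mm, behind the work. Leave alone. Origin under its centre.
- honey_jar: Bystander: small jar with a white lid, 62 x 62 x 99 mm, behind the work. Leave alone. Origin under its centre.
Not all that is in view belongs to the job. Leave any yellow look-alike of the biscuit4 alone.

How it is judged:
By the outcome, as a careful person would: the job done as asked, in the order asked, and still so for the second after the job is handed in, with the robot touching nothing.
Of biscuit1, biscuit2, biscuit3, biscuit4, biscuit5 only 3 to 5 are there at a start; the rules pass over those that are not, and their reading is None.
Of biscuit6, biscuit7 only 1 to 2 are there at a start; the rules pass over those that are not, and their reading is None.
At some moment in a run one of biscuit6, biscuit7 may be knocked a few centimetres aside while the robot is not near it.
It also fails if it takes over 208 s, if anything falls off the work surface, if the arm or the gripper's body presses on something with over 40 N, if the wrist force passes 120 N, or if a joint passes its speed limit or range.

## Working session

There is one attempt and no reset: what is moved stays moved. The work goes in short steps, Python scripts to look and compute and a tool call to move; the robot and the scene stay as the last step left them, time stands still between calls to the robot, and variables do not carry over. Pictures are saved under pics/ and viewed, at most 14 in all, crops included, and the job is handed in when it is done.

Besides the shell and the picture viewer there is one more tool, called after "Call:" as name([rows], argument=value, ...), one row to a line, values as JSON. drive_tool: Moves the arm, as the interface text tells. Shifts and turns lie within -1 to 1; 1 stands for 0.6 m of shift or pi rad of turn. Its arguments: {"type":"object","properties":{"deltas":{"type":"array"}},"required":["deltas"]}

```bash
ls; mkdir -p pics; python3 - <<'E'
from station import sensors, imaging
import cv2
print(sensors.get_state())
for n in ("top","side"):
    im=imaging.get_image(n); cv2.imwrite(f"pics/{n}0.png",cv2.resize(im[:,:,::-1],(800,500),interpolation=cv2.INTER_CUBIC)); cv2.imwrite(f"pics/raw_{n}0.png",im[:,:,::-1])
    print(n,imaging.camera_info(n))
E
```

```text
pics
{'clock': 0.0, 'qpos': array([-1.39132378e+00,  1.81537021e-01,  1.60799502e+00, -4.00964148e-05,
        1.35382265e+00, -2.06285285e-01]), 'qd': array([-7.75444389e-04,  5.96986005e-06, -2.30880992e-03,  1.15715138e-03,
       -8.63793532e-04,  3.04166803e-04]), 'joint_efforts': array([-6.85185005e-04, -4.33863795e+01, -3.41853225e+01,  7.03658047e-02,
        3.88075167e-02, -1.33017679e-04]), 'ee_pos': array([ 0.21626387, -0.53219487,  0.23781869]), 'orientation': array([-3.13985996e+00, -3.22597989e-04,  3.85766222e-01]), 'ft_force': array([-0.100813  , -0.59453816,  0.51201302]), 'ft_torque': array([0.04317753, 0.00446747, 0.00662031]), 'grip_force': 0.0, 'width': 1.000035429100126}
top {'fx': 460.9539727286602, 'fy': 460.9539727286602, 'cx': 314.03245327268553, 'cy': 193.45258151277136, 'world_to_cam': array([[-0.14303778, -0.9897143 ,  0.00240765, -0.0253762 ],
       [-0.92321121,  0.13254898, -0.36071017,  0.58538403],
       [ 0.35668089, -0.05381795, -0.93267485,  1.35266971],
       [ 0.        ,  0.        ,  0.        ,  1.        ]])}
side {'fx': 400.14337633797174, 'fy': 400.14337633797174, 'cx': 322.59230996846117, 'cy': 199.84337880075014, 'world_to_cam': array([[ 4.42100442e-01,  8.96964143e-01, -1.58933503e-03,
        -1.51701900e-01],
       [ 6.27490882e-01, -3.10546198e-01, -7.14014182e-01,
        -3.34565465e-01],
       [-6.40938681e-01,  3.14668692e-01, -7.00129432e-01,
         1.72643024e+00],
       [ 0.00000000e+00,  0.00000000e+00,  0.00000000e+00,
         1.00000000e+00]])}
```

View pics/top0.png

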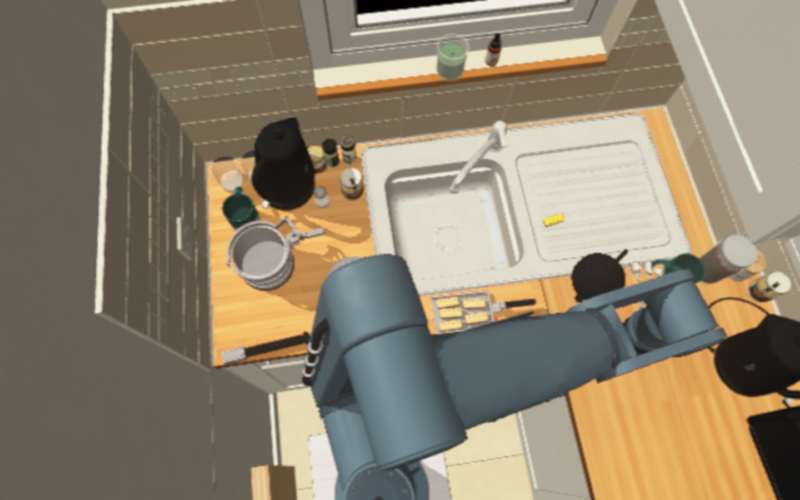

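View pics/side0.png

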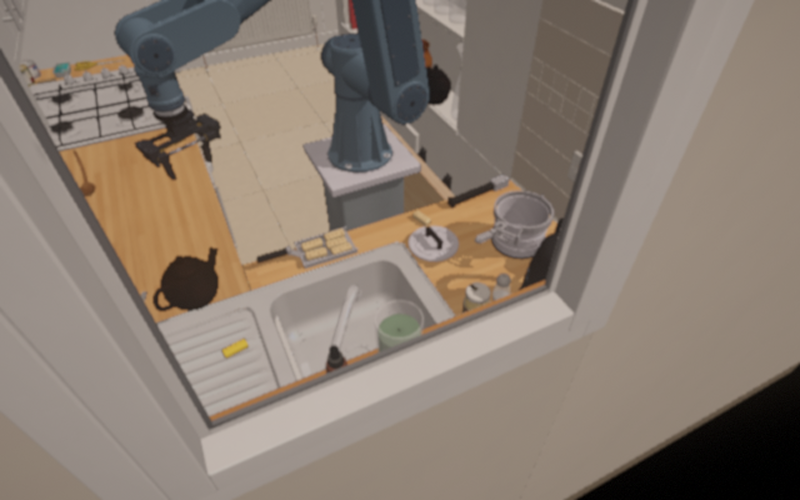

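```bash
cat > h.py <<'E'
import numpy as np, cv2
from station import sensors, imaging
from scipy.spatial.transform import Rotation as R
def ray(n,u,v,ci=None):
    c=ci or imaging.camera_info(n); M=np.array(c["world_to_cam"])
    x,y=(u-c["cx"])/c["fx"],(v-c["cy"])/c["fy"]
    if n=="wrist":
        t=np.hypot(x,y); d=np.array([x/t*np.sin(t),y/t*np.sin(t),np.cos(t)])
    else: d=np.array([x,y,1.])
    return -M[:3,:3].T@M[:3,3], M[:3,:3].T@d
def plane(n,u,v,z,ci=None):
    o,d=ray(n,u,v,ci); return o+d*(z-o[2])/d[2]
def pix(n,p,ci=None):
    c=ci or imaging.camera_info(n); M=np.array(c["world_to_cam"]); q=M[:3,:3]@np.array(p)+M[:3,3]
    if n=="wrist":
        r=np.hypot(q[0],q[1]); t=np.arctan2(r,q[2]); s=np.array([q[0],q[1]])/max(r,1e-9)*t
    else: s=q[:2]/q[2]
    return np.array([c["fx"]*s[0]+c["cx"],c["fy"]*s[1]+c["cy"]])
def crop(im,x0,y0,x1,y1,k): return cv2.resize(im[y0:y1,x0:x1],None,fx=k,fy=k,interpolation=cv2.INTER_CUBIC)
def pose():
    s=sensors.get_state(); return np.array(s["ee_pos"]),R.from_euler("xyz",s["orientation"]),s
def delta(p,r):
    """target tool pose (world) -> shift and turn in tool units"""
    p0,r0,_=pose(); return (r0.inv().apply(np.array(p)-p0)/0.6).round(4),((r0.inv()*r).as_rotvec()/np.pi).round(4)
def down(yaw): return R.from_euler("xyz",[np.pi,0,yaw])
E
python3 - <<'E'
from h import *
a=cv2.imread("pics/raw_side0.png");b=cv2.imread("pics/raw_top0.png")
A=crop(a,200,140,460,240,3);B=crop(b,160,170,440,300,2.8)
o=np.zeros((600,800,3),np.uint8);w=min(800,A.shape[1]);o[:300,:780]=A;o[300:,:784]=B[:300]
cv2.imwrite("pics/c1.png",o)
E
```

```text
(no output)
```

View pics/c1.png

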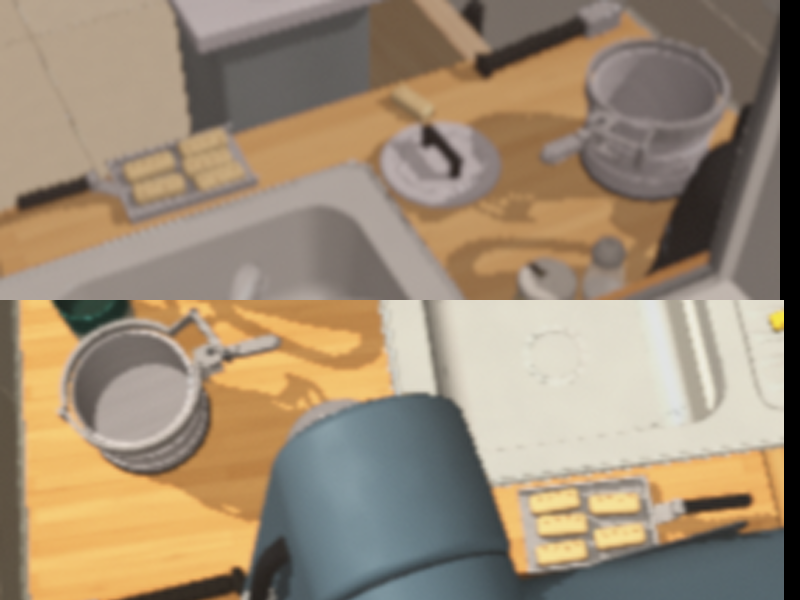

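```bash
python3 - <<'E'
from h import *
S=lambda u,v,z:plane("side",u/3+200,v/3+140,z).round(4)
T=lambda u,v,z:plane("top",u/2.8+160,(v-300)/2.8+170,z).round(4)
print("drum T",T(62,395,.117),T(202,385,.117),T(132,318,.117),T(132,452,.117))
print("drum S",S(585,85,.117),S(730,95,.117),S(660,40,.117),S(655,148,.117))
print("pivot/tip T",T(207,357,.11),T(279,343,.108), "tip S",S(543,153,.105),S(598,125,.11))
print("lid S flange",S(379,165,.015),S(501,165,.015),S(440,122,.015),S(440,208,.01),"handle",S(430,130,.049),S(455,168,.049))
print("bisc S",[S(*p,.018) for p in((392,92),(404,86),(434,103),(424,112))],S(413,99,.018))
print("bar S",S(482,65,.015),S(588,22,.022),S(620,8,.03),"T",T(243,578,.015))
for p in ((222,355),(245,350),(310,340)): print("bar T", plane("top",p[0]*.8,p[1]*.8,.02).round(4))
print("tray S pan",S(107,163,.014),S(127,217,.014),S(258,182,.014),S(232,127,.014),"handle",S(18,203,.036),S(87,183,.036))
print("tray T pan",T(520,483,.014),T(528,572,.014),T(648,478,.014),"handle",T(750,500,.04),T(684,507,.04))
E
```

```text
drum T [0.5967 0.3047 0.117 ] [0.5863 0.1492 0.117 ] [0.6792 0.2218 0.117 ] [0.519  0.2315 0.117 ]
drum S [0.5757 0.1526 0.117 ] [0.6602 0.285  0.117 ] [0.5465 0.2747 0.117 ] [0.6937 0.161  0.117 ]
pivot/tip T [0.6221 0.1418 0.11  ] [0.6284 0.0594 0.108 ] tip S [0.638  0.0604 0.105 ] [0.6312 0.1334 0.11  ]
lid S flange [ 0.494  -0.0599  0.015 ] [0.5562 0.0658 0.015 ] [0.4599 0.0386 0.015 ] [ 0.5814 -0.0277  0.01  ] handle [0.4998 0.0022 0.049 ] [ 0.5672 -0.0028  0.049 ]
bisc S [array([0.3884, 0.0108, 0.018 ]), array([0.3848, 0.0292, 0.018 ]), array([0.4292, 0.047 , 0.018 ]), array([0.4384, 0.0283, 0.018 ])] [0.4114 0.0277 0.018 ]
bar S [0.3888 0.1377 0.015 ] [0.3806 0.301  0.022 ] [0.3823 0.3485 0.03  ] T [0.3858 0.1352 0.015 ]
bar T [0.3692 0.3537 0.02  ]
bar T [0.3736 0.2959 0.02  ]
bar T [0.3755 0.1316 0.02  ]
tray S pan [ 0.3508 -0.3392  0.014 ] [ 0.4439 -0.3456  0.014 ] [ 0.4571 -0.195   0.014 ] [ 0.3569 -0.187   0.014 ] handle [ 0.3926 -0.4493  0.036 ] [ 0.3958 -0.3728  0.036 ]
tray T pan [ 0.4517 -0.1958  0.014 ] [ 0.3466 -0.1872  0.014 ] [ 0.4363 -0.3455  0.014 ] handle [ 0.3872 -0.4502  0.04  ] [ 0.3899 -0.3736  0.04  ]
```

```bash
python3 - <<'E'
from h import *
print(delta([.391,-.38,.16],down(1.5)),delta([.391,-.38,.018],down(1.5)))
E
```

```text
(array([ 0.3653, -0.1253,  0.1301]), array([-0.0004, -0.0004, -0.3547])) (array([ 0.3652, -0.125 ,  0.3668]), array([-0.0004, -0.0004, -0.3547]))
```

Call:
drive_tool([
  [[0.365,-0.125,0.13],[0,0,-0.355],1],
  [[0.365,-0.125,0.13],[0,0,-0.355],1],
  [[0.365,-0.125,0.13],[0,0,-0.355],1],
  [[0.365,-0.125,0.13],[0,0,-0.355],1],
  [[0.365,-0.125,0.13],[0,0,-0.355],1],
  [[0.365,-0.125,0.13],[0,0,-0.355],1],
  [[0.365,-0.125,0.13],[0,0,-0.355],1],
  [[0.365,-0.125,0.13],[0,0,-0.355],1],
  [[0.365,-0.125,0.13],[0,0,-0.355],1],
  [[0.365,-0.125,0.13],[0,0,-0.355],1],
  [[0.365,-0.125,0.13],[0,0,-0.355],1],
  [[0.365,-0.125,0.13],[0,0,-0.355],1],
])

```text
clock: 1.1
ee_pos: [0.3909, -0.3809, 0.1606]
orientation: [-3.141, -0.0, 1.497]
ft_force: [0.4, -1.0, -0.8]
width: 0.997
grip_force: 0.0
```

```bash
python3 - <<'E'
from h import *
p,r,s=pose(); print(p,s["orientation"],s["qpos"])
ci=imaging.camera_info("wrist"); im=imaging.get_image("wrist")[:,:,::-1]; t=imaging.get_image("top")[:,:,::-1]
import pickle; pickle.dump(ci,open("ci1.pkl","wb"))
cv2.imwrite("pics/w1.png",im); cv2.imwrite("pics/t1.png",t); print(ci)
o=np.zeros((600,800,3),np.uint8); o[:300,:480]=cv2.resize(im,(480,300),interpolation=cv2.INTER_AREA); o[300:,:]=crop(t,160,160,460,273,2.667)[:300,:800]
cv2.imwrite("pics/c2.png",o)
E
```

```text
[ 0.39089823 -0.38086158  0.16057536] [-3.14143118e+00 -2.61473696e-04  1.49735142e+00] [-9.89968985e-01  2.00413587e-01  1.75159457e+00  3.33905903e-05
  1.18989025e+00 -9.16536522e-01]
{'fx': 309.70691628693146, 'fy': 309.70691628693146, 'cx': 317.3580702707591, 'cy': 198.94884825956177, 'world_to_cam': array([[ 0.99735994, -0.07260633, -0.0012161 , -0.41650511],
       [-0.06831203, -0.94378806,  0.32341547, -0.35154244],
       [-0.02462975, -0.32247856, -0.94625628,  0.20399349],
       [ 0.        ,  0.        ,  0.        ,  1.        ]])}
```

View pics/c2.png

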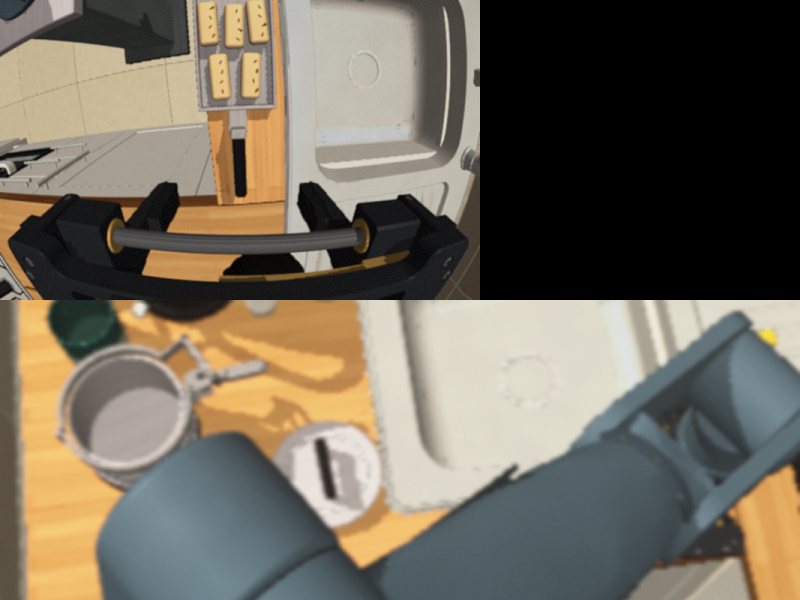

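```bash
python3 - <<'E'
from h import *
import pickle; ci=pickle.load(open("ci1.pkl","rb"))
W=lambda u,v,z:plane("wrist",u/.75,v/.75,z,ci).round(4)
T=lambda u,v,z:plane("top",u/2.667+160,(v-300)/2.667+160,z).round(4)
print("handle",W(239,195,.045),W(239,140,.045),"pan",W(198,110,.014),W(274,108,.014))
print("lid T",T(274,472,.015),T(383,474,.015),T(329,421,.015),T(331,530,.012),"handle",T(319,440,.049),T(332,499,.049))
print("drum T",T(56,420,.117),T(192,410,.117),T(125,345,.117),T(128,476,.117),"floor",T(69,418,.119),T(182,405,.119),T(125,355,.119),T(128,467,.119))
print("piv",T(200,380,.111),T(266,366,.108))
E
```

```text
handle [ 0.3863 -0.4477  0.045 ] [ 0.3916 -0.374   0.045 ] pan [ 0.3415 -0.3392  0.014 ] [ 0.4386 -0.3437  0.014 ]
lid T [0.5271 0.0695 0.015 ] [ 0.5053 -0.0638  0.015 ] [ 0.584 -0.006  0.015] [0.4446 0.0085 0.012 ] handle [0.5489 0.0085 0.049 ] [0.4725 0.0018 0.049 ]
drum T [0.5936 0.3084 0.117 ] [0.5835 0.1499 0.117 ] [0.6777 0.2228 0.117 ] [0.5131 0.2292 0.117 ] floor [0.5932 0.2927 0.119 ] [0.5906 0.1608 0.119 ] [0.6638 0.2232 0.119 ] [0.5233 0.2282 0.119 ]
piv [0.6224 0.1383 0.111 ] [0.6305 0.0589 0.108 ]
```

Call:
drive_tool([
  [[0,0,0.06],[0,0,0],1],
  [[0,0,0.13],[0,0,0],1],
  [[0,0,0.19],[0,0,0],1],
  [[0,0,0.23],[0,0,0],1],
  [[0,0,0.238],[0,0,0],1],
  [[0,0,0.238],[0,0,0],1],
  [[0,0,0.238],[0,0,0],-1],
  [[0,0,0.238],[0,0,0],-1],
  [[0,0,0.238],[0,0,0],-1],
  [[0,0,0.238],[0,0,0],-1],
  [[0,0,0.238],[0,0,0],-1],
  [[0,0,0.238],[0,0,0],-1],
])

```text
clock: 2.2
ee_pos: [0.3913, -0.3812, 0.0186]
orientation: [3.141, 0.001, 1.501]
ft_force: [0.2, 0.4, 0.0]
width: 0.569
grip_force: 0.0
```

Call:
drive_tool([
  [[0,0,0],[0,0,0],-1],
  [[0,0,0],[0,0,0],-1],
  [[0,0,0],[0,0,0],-1],
  [[0,0,-0.02],[0,0.02,0],-1],
  [[0,0,-0.04],[0,0.04,0],-1],
  [[0,0,-0.08],[0,0.04,0],-1],
  [[0,0,-0.13],[0,0.04,0],-1],
  [[0,0,-0.18],[0,0.04,0],-1],
  [[0,0,-0.23],[0,0.04,0],-1],
  [[0,0,-0.28],[0,0.04,0],-1],
  [[0,0,-0.31],[0,0.04,0],-1],
  [[0,0,-0.32],[0,0.04,0],-1],
])

```text
clock: 3.2
ee_pos: [0.392, -0.3822, 0.2134]
orientation: [3.138, -0.121, 1.501]
ft_force: [-0.1, -0.6, 0.2]
width: 0.024
grip_force: 0.0
```

```bash
python3 - <<'E'
from h import *
p,r,s=pose(); print(p,s["orientation"],s["qpos"],s["ft_force"],s["ft_torque"])
im=imaging.get_image("wrist")[:,:,::-1]; t=imaging.get_image("side")[:,:,::-1]
o=np.zeros((600,800,3),np.uint8); o[:300,:480]=cv2.resize(im,(480,300),interpolation=cv2.INTER_AREA); o[300:,:]=crop(t,100,100,500,250,2)
cv2.imwrite("pics/c3.png",o)
E
```

```text
[ 0.39195608 -0.38224479  0.21340438] [ 3.13843319 -0.12116101  1.50149013] [-1.03167808  0.19949437  1.64273988  0.07282866  1.39758557 -0.97826492] [-0.103999   -0.60580843  0.17470098] [-0.11205978 -0.09784885  0.02002744]
```

View pics/c3.png

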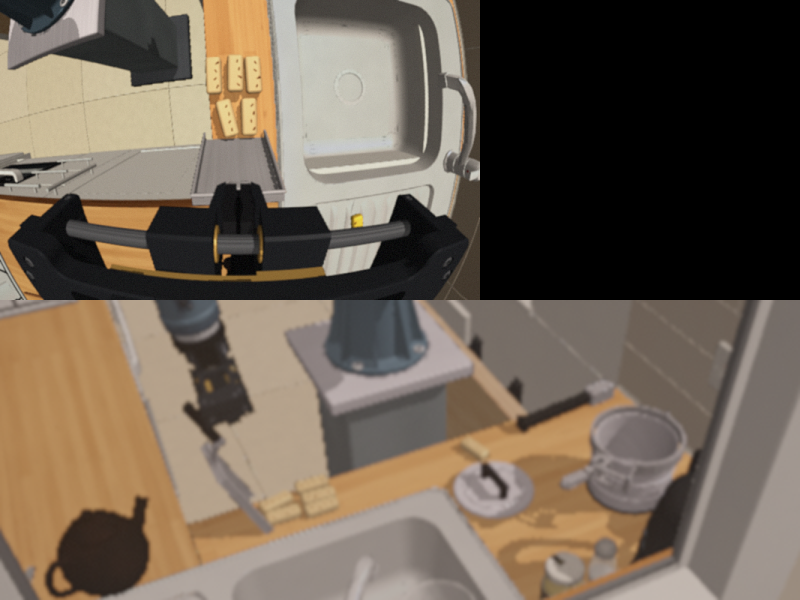

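Call:
drive_tool([
  [[0,0,0],[0,0,0],-1],
  [[0,0,0],[0,0,0],-1],
  [[0,0,0],[0,0,0],-1],
  [[0,0,0],[0,0,0],-1],
  [[0,0,0],[0,0,0],-1],
  [[0,0,0],[0,0,0],-1],
])

```text
clock: 3.8
ee_pos: [0.391, -0.3807, 0.2094]
orientation: [-3.141, -0.126, 1.501]
ft_force: [-0.4, -0.3, -0.1]
width: 0.007
grip_force: 0.0
```

```bash
python3 - <<'E'
from h import *
import pickle
p,r,s=pose(); print(p,s["orientation"],s["width"],s["grip_force"],s["ft_force"],s["ft_torque"])
ci=imaging.camera_info("wrist"); im=imaging.get_image("wrist")[:,:,::-1]; t=imaging.get_image("side")[:,:,::-1]
pickle.dump(ci,open("ci2.pkl","wb"))
o=np.zeros((600,800,3),np.uint8); o[:300,:640]=crop(im,220,50,420,200,3)[:300,:640] if 0 else cv2.resize(im[:300],(640,300)); o[300:,:]=crop(t,100,100,500,250,2)
cv2.imwrite("pics/c4.png",o)
E
```

```text
[ 0.39098568 -0.38071072  0.2094017 ] [-3.14113817 -0.12637019  1.50094468] 0.0065864836770803325 0.0 [-0.41484331 -0.33029707 -0.07033707] [-0.09439553 -0.12740491  0.02404405]
```

View pics/c4.png

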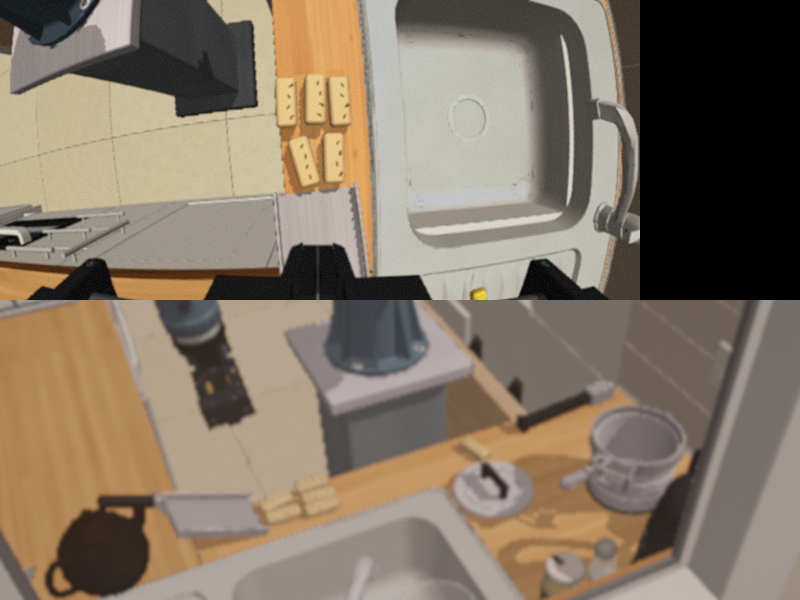

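```bash
python3 - <<'E'
from h import *
im=imaging.get_image("wrist")[:,:,::-1]; cv2.imwrite("pics/w5.png",im)
cv2.imwrite("pics/c5.png",crop(im,180,60,380,210,4))
E
```

```text
(no output)
```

View pics/c5.png

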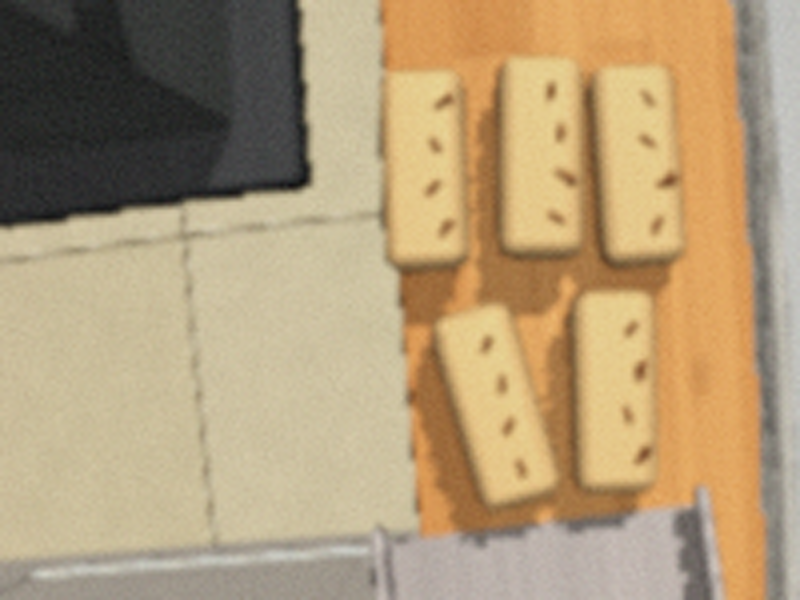

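```bash
python3 - <<'E'
from h import *
import pickle; ci=pickle.load(open("ci2.pkl","rb"))
B={"L":[(386,72),(461,71),(467,264),(394,270)],"M":[(502,58),(577,57),(581,253),(501,253)],"Rr":[(595,68),(672,66),(683,258),(603,262)],
"N":[(577,292),(653,292),(655,488),(579,490)],"Tl":[(437,320),(508,304),(556,488),(489,507)]}
for k,v in B.items():
    P=np.array([plane("wrist",180+u/4,60+w/4,.018,ci)[:2] for u,w in v]); c=P.mean(0); a=(P[0]+P[1]-P[2]-P[3])/2; 
    print(k,c.round(4),"len",np.hypot(*a).round(4),"wid",np.hypot(*((P[1]+P[2]-P[0]-P[3])/2)).round(4),"ang",np.degrees(np.arctan2(a[1],a[0])).round(1))
for p in ((372,535),(705,490)): print("tray lip",plane("wrist",180+p[0]/4,60+p[1]/4,.01,ci).round(4))
print("edge",plane("wrist",180+400/4,60+300/4,.0,ci).round(4),plane("wrist",180+383/4,60+30/4,.0,ci).round(4))
# bystanding drum pos
E
```

```text
L [ 0.363  -0.2743] len 0.0557 wid 0.0208 ang 88.1
M [ 0.3947 -0.2728] len 0.0556 wid 0.0215 ang 86.5
Rr [ 0.4218 -0.2769] len 0.0549 wid 0.0219 ang 88.8
N [ 0.4113 -0.3405] len 0.0556 wid 0.0214 ang 87.0
Tl [ 0.3779 -0.3423] len 0.0542 wid 0.02 ang 100.8
tray lip [ 0.3378 -0.3781  0.01  ]
tray lip [ 0.4358 -0.3715  0.01  ]
edge [ 0.3507 -0.3104  0.    ] [ 0.3512 -0.2289  0.    ]
```

```bash
python3 - <<'E'
from h import *
print(delta([.431,-.277,.06],down(.175)),delta([.431,-.277,.007],down(.175)))
E
```

```text
(array([0.1445, 0.0544, 0.2699]), array([-0.0266, -0.034 ,  0.4215])) (array([0.1335, 0.0544, 0.3575]), array([-0.0266, -0.034 ,  0.4215]))
```

Call:
drive_tool([
  [[0.1445,0.0544,0.05],[-0.0266,-0.034,0.4215],0.75],
  [[0.1445,0.0544,0.05],[-0.0266,-0.034,0.4215],0.75],
  [[0.1445,0.0544,0.05],[-0.0266,-0.034,0.4215],0.75],
  [[0.1445,0.0544,0.1],[-0.0266,-0.034,0.4215],0.75],
  [[0.1445,0.0544,0.15],[-0.0266,-0.034,0.4215],0.75],
  [[0.1445,0.0544,0.2],[-0.0266,-0.034,0.4215],0.75],
  [[0.1445,0.0544,0.25],[-0.0266,-0.034,0.4215],0.75],
  [[0.1445,0.0544,0.2699],[-0.0266,-0.034,0.4215],0.75],
  [[0.1445,0.0544,0.2699],[-0.0266,-0.034,0.4215],0.75],
  [[0.1445,0.0544,0.2699],[-0.0266,-0.034,0.4215],0.75],
  [[0.1445,0.0544,0.2699],[-0.0266,-0.034,0.4215],0.75],
  [[0.1445,0.0544,0.2699],[-0.0266,-0.034,0.4215],0.75],
])

```text
clock: 4.95
ee_pos: [0.4312, -0.2769, 0.0601]
orientation: [3.141, 0.0, 0.173]
ft_force: [0.3, 0.3, -0.8]
width: 0.869
grip_force: 0.0
```

```bash
python3 - <<'E'
from h import *
p,r,s=pose(); print(p,s["orientation"],s["width"],delta([.431,-.277,.007],down(.175)))
E
```

```text
[ 0.43124326 -0.27686605  0.06009165] [3.14113037e+00 1.50339812e-04 1.72590139e-01] 0.8692557730927433 (array([-0.0004,  0.0001,  0.0885]), array([ 0.0001,  0.    , -0.0008]))
```

Call:
drive_tool([
  [[0,0,0.04],[0,0,0],0.75],
  [[0,0,0.07],[0,0,0],0.75],
  [[0,0,0.0885],[0,0,0],0.75],
  [[0,0,0.0885],[0,0,0],0.75],
  [[0,0,0.0885],[0,0,0],-1],
  [[0,0,0.0885],[0,0,0],-1],
  [[0,0,0.0885],[0,0,0],-1],
  [[0,0,0.0885],[0,0,0],-1],
  [[0,0,0.0885],[0,0,0],-1],
  [[0,0,0.0885],[0,0,0],-1],
  [[0,0,0.0885],[0,0,0],-1],
  [[0,0,0.0885],[0,0,0],-1],
])

```text
clock: 5.95
ee_pos: [0.4317, -0.2778, 0.008]
orientation: [3.14, -0.001, 0.175]
ft_force: [-0.7, 0.5, 6.5]
width: 0.658
grip_force: 29.6
```

Call:
drive_tool([
  [[0,0,0],[0,0,0],-1],
  [[0,0,-0.03],[0,0,0],-1],
  [[0,0,-0.1],[0,0,0],-1],
  [[0,0,-0.17],[0,0,0],-1],
  [[0,0,-0.24],[0,0,0],-1],
  [[0,0,-0.31],[0,0,0],-1],
  [[0,0,-0.38],[0,0,0],-1],
  [[0,0,-0.42],[0,0,0],-1],
  [[0,0,-0.42],[0,0,0],-1],
  [[0,0,-0.42],[0,0,0],-1],
])

```text
clock: 6.78
ee_pos: [0.4316, -0.2776, 0.2608]
orientation: [3.138, -0.002, 0.175]
ft_force: [0.4, 0.5, -0.6]
width: 0.66
grip_force: 29.6
```

```bash
python3 - <<'E'
from h import *
p,r,s=pose(); print(p,s["width"],s["grip_force"],delta([.54,.20,.26],down(.175)))
E
```

```text
[ 0.43163733 -0.27756819  0.26083181] 0.6602633991943793 29.62143637239933 (array([ 3.166e-01, -7.523e-01, -6.000e-04]), array([ 0.0011, -0.0007,  0.0001]))
```

Call:
drive_tool([
  [[0.317,-0.752,0],[0,0,0],-1],
  [[0.317,-0.752,0],[0,0,0],-1],
  [[0.317,-0.752,0],[0,0,0],-1],
  [[0.317,-0.752,0],[0,0,0],-1],
  [[0.317,-0.752,0],[0,0,0],-1],
  [[0.317,-0.752,0],[0,0,0],-1],
  [[0.317,-0.752,0],[0,0,0],-1],
  [[0.317,-0.752,0],[0,0,0],-1],
  [[0.317,-0.752,0],[0,0,0],-1],
  [[0.317,-0.752,0],[0,0,0],-1],
  [[0.317,-0.752,0],[0,0,0],-1],
  [[0.317,-0.752,0],[0,0,0],-1],
])

```text
clock: 7.78
ee_pos: [0.5385, 0.2034, 0.2562]
orientation: [-3.141, 0.004, 0.177]
ft_force: [-0.3, -0.1, -0.0]
width: 0.662
grip_force: 29.6
```

Call:
drive_tool([
  [[0,0,0],[0,0,0],-1],
  [[0,0,0],[0,0,0],-1],
  [[0,0,0],[0,0,0],-1],
])

```text
clock: 8.03
ee_pos: [0.5386, 0.2, 0.2568]
orientation: [3.141, 0.004, 0.176]
ft_force: [-0.5, -0.3, 0.5]
width: 0.66
grip_force: 29.6
```

```bash
python3 - <<'E'
from h import *
import pickle
p,r,s=pose(); print(p,s["orientation"],s["width"],s["qpos"])
ci=imaging.camera_info("wrist"); im=imaging.get_image("wrist")[:,:,::-1]; pickle.dump(ci,open("ci6.pkl","wb"))
cv2.imwrite("pics/w6.png",cv2.resize(im,(800,500),interpolation=cv2.INTER_CUBIC))
E
```

```text
[0.53864156 0.20003647 0.25675225] [3.14100151 0.00379032 0.1755667 ] 0.659743899495314 [ 1.49487144e-01  1.67566069e-01  1.58528671e+00 -7.00892117e-04
  1.39251354e+00  1.54484125e+00]
```

View pics/w6.png

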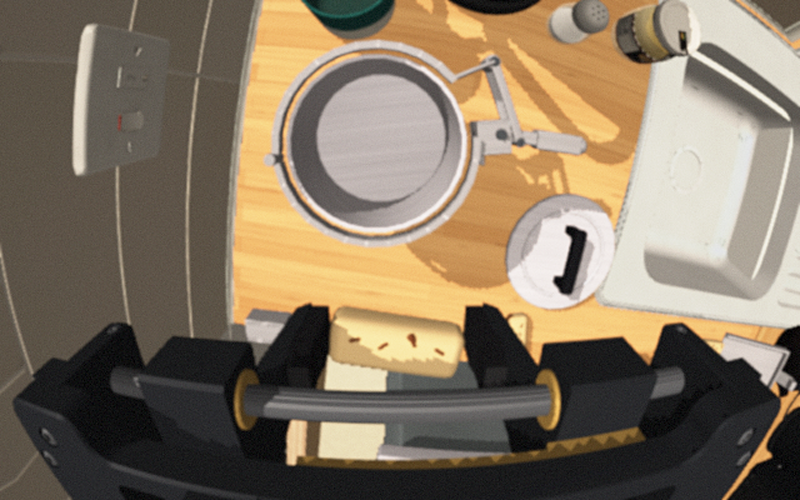

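```bash
python3 - <<'E'
from h import *
import pickle; ci=pickle.load(open("ci6.pkl","rb"))
W=lambda u,v,z:plane("wrist",u/1.25,v/1.25,z,ci)
out=[(376,41),(378,243),(277,140),(478,150),(300,75),(450,72),(305,213),(452,215)]
P=np.array([W(*p,.117)[:2] for p in out])
A=np.c_[2*P,np.ones(len(P))]; s=np.linalg.lstsq(A,(P**2).sum(1),rcond=None)[0]; c=s[:2]; print("drum",c,np.sqrt(s[2]+c@c)); print(P.round(3))
for n,u,v,z in (("piv",517,136,.111),("piv2",492,137,.111),("tip",585,146,.1),("lidL",507,252,.015),("lidR",615,252,.015),("lidT",562,195,.015),("lidB",560,308,.015),("h1",577,229,.049),("h2",566,292,.049)): print(n,W(u,v,z).round(4))
print("socket",W(247,325,.03).round(3),W(296,312,.03).round(3)); print("stray",W(520,330,.018).round(3))
for n in ((.3,.1),): pass
E
```

```text
drum [0.60119493 0.22644941] 0.07636800739149716
[[0.677 0.24 ]
 [0.526 0.213]
 [0.594 0.301]
 [0.611 0.152]
 [0.644 0.291]
 [0.664 0.184]
 [0.541 0.273]
 [0.558 0.161]]
piv [0.6283 0.1228 0.111 ]
piv2 [0.6229 0.1421 0.111 ]
tip [0.6356 0.0576 0.1   ]
lidL [0.5068 0.0723 0.015 ]
lidR [ 0.5309 -0.0653  0.015 ]
lidT [0.5812 0.0265 0.015 ]
lidB [ 0.4494 -0.0155  0.015 ]
h1 [0.5544 0.0156 0.049 ]
h2 [0.4843 0.0045 0.049 ]
socket [0.371 0.349 0.03 ] [0.401 0.29  0.03 ]
stray [0.415 0.028 0.018]
```

Call:
drive_tool([
  [[0.055,-0.0125,0],[0,0,0],-1],
  [[0.11,-0.0253,0.05],[0,0,0],-1],
  [[0.11,-0.0253,0.11],[0,0,0],-1],
  [[0.11,-0.0253,0.16],[0,0,0],-1],
  [[0.11,-0.0253,0.195],[0,0,0],-1],
  [[0.11,-0.0253,0.195],[0,0,0],-1],
  [[0.11,-0.0253,0.195],[0,0,0],0.8],
  [[0.11,-0.0253,0.195],[0,0,0],0.8],
  [[0.11,-0.0253,0.195],[0,0,0],0.8],
  [[0.11,-0.0253,0.195],[0,0,0],0.8],
  [[0.11,-0.0253,0.1],[0,0,0],0.8],
  [[0.11,-0.0253,0],[0,0,0],0.8],
])

```text
clock: 9.08
ee_pos: [0.6004, 0.2265, 0.2245]
orientation: [3.141, 0.005, 0.175]
ft_force: [1.7, -0.3, 1.3]
width: 0.901
grip_force: 0.0
```

```bash
python3 - <<'E'
from h import *
p,r,s=pose(); print(p,s["orientation"],s["width"]);print(delta([.4175,-.3405,.18],down(-.05)))
E
```

```text
[0.60036895 0.22645247 0.22446164] [3.14129485 0.00499228 0.17493693] 0.9012401112398672
(array([-0.4642,  0.8774,  0.0767]), array([0.0003, 0.0016, 0.0716]))
```

Call:
drive_tool([
  [[-0.464,0.877,0.03],[0,0.001,0.07],0.6],
  [[-0.464,0.877,0.03],[0,0.001,0.07],0.6],
  [[-0.464,0.877,0.03],[0,0.001,0.07],0.6],
  [[-0.464,0.877,0.03],[0,0.001,0.07],0.6],
  [[-0.464,0.877,0.03],[0,0.001,0.07],0.6],
  [[-0.464,0.877,0.03],[0,0.001,0.07],0.6],
  [[-0.464,0.877,0.03],[0,0.001,0.07],0.6],
  [[-0.464,0.877,0.13],[0,0.001,0.07],0.6],
  [[-0.464,0.877,0.13],[0,0.001,0.07],0.6],
  [[-0.464,0.877,0.13],[0,0.001,0.07],0.6],
  [[-0.464,0.877,0.13],[0,0.001,0.07],0.6],
  [[-0.464,0.877,0.13],[0,0.001,0.07],0.6],
])

```text
clock: 10.08
ee_pos: [0.4501, -0.2463, 0.1717]
orientation: [3.139, -0.006, -0.045]
ft_force: [0.9, -0.9, -0.0]
width: 0.799
grip_force: 0.0
```

```bash
python3 - <<'E'
from h import *
p,r,s=pose(); print(p,s["orientation"],s["width"]);print(delta([.4175,-.3405,.14],down(-.05)))
E
```

```text
[ 0.45014047 -0.2462535   0.17169166] [ 3.13948486 -0.0060446  -0.04471087] 0.7988699460962773
(array([-0.0476,  0.1592,  0.0529]), array([ 0.0007, -0.0019,  0.0017]))
```

Call:
drive_tool([
  [[-0.04,0.14,0.05],[0,0,0],0.6],
  [[-0.04,0.14,0.05],[0,0,0],0.6],
  [[-0.04,0.14,0.05],[0,0,0],0.6],
  [[-0.04,0.14,0.05],[0,0,0],0.6],
  [[-0.04,0.14,0.05],[0,0,0],0.6],
])

```text
clock: 10.5
ee_pos: [0.4229, -0.327, 0.141]
orientation: [3.142, -0.004, -0.046]
ft_force: [0.2, 0.9, -0.6]
width: 0.798
grip_force: 0.0
```

```bash
python3 - <<'E'
from h import *
import pickle
p,r,s=pose(); print(p,s["orientation"],s["width"]);print(delta([.4175,-.3405,.01],down(-.05)))
ci=imaging.camera_info("wrist"); im=imaging.get_image("wrist")[:,:,::-1]; pickle.dump(ci,open("ci7.pkl","wb"));t=imaging.get_image("side")[:,:,::-1]
o=np.zeros((600,800,3),np.uint8); o[:375,:600]=cv2.resize(im,(600,375),interpolation=cv2.INTER_AREA); o[375:,:]=crop(t,100,180,366,255,3)[:225,:800][:,:798] if 0 else cv2.resize(t[175:260,100:402],(800,225),interpolation=cv2.INTER_CUBIC)
cv2.imwrite("pics/c7.png",o)
E
```

```text
[ 0.42294604 -0.32697395  0.14098715] [ 3.14150796 -0.00401201 -0.0462975 ] 0.7984272605486074
(array([-0.0089,  0.0229,  0.2183]), array([ 0.    , -0.0013,  0.0012]))
```

View pics/c7.png

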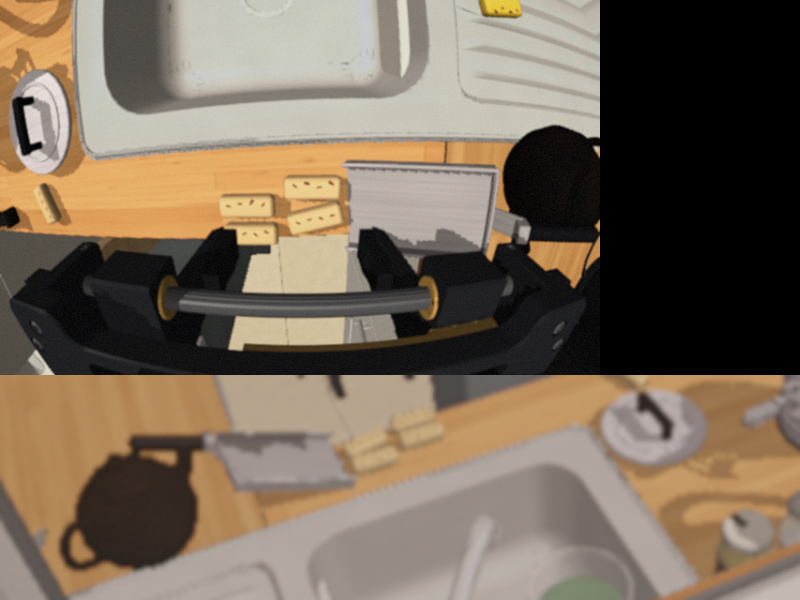

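Call:
drive_tool([
  [[-0.009,0.023,0.06],[0,0,0],0.6],
  [[-0.009,0.023,0.12],[0,0,0],0.6],
  [[-0.009,0.023,0.17],[0,0,0],0.6],
  [[-0.009,0.023,0.2],[0,0,0],0.6],
  [[-0.009,0.023,0.217],[0,0,0],0.6],
  [[-0.009,0.023,0.217],[0,0,0],-1],
  [[-0.009,0.023,0.217],[0,0,0],-1],
  [[-0.009,0.023,0.217],[0,0,0],-1],
  [[-0.009,0.023,0.217],[0,0,0],-1],
  [[-0.009,0.023,0.217],[0,0,0],-1],
  [[-0.009,0.023,0.217],[0,0,0],-1],
])

```text
clock: 11.52
ee_pos: [0.4177, -0.3409, 0.011]
orientation: [3.14, -0.004, -0.045]
ft_force: [0.8, -1.0, 0.8]
width: 0.655
grip_force: 30.0
```

Call:
drive_tool([
  [[0,0,0],[0,0,0],-1],
  [[0,0,-0.03],[0,0,0],-1],
  [[0,0,-0.1],[0,0,0],-1],
  [[0,0,-0.17],[0,0,0],-1],
  [[0,0,-0.24],[0,0,0],-1],
  [[0,0,-0.31],[0,0,0],-1],
  [[0,0,-0.31],[0,0,0],-1],
  [[0,0,-0.31],[0,0,0],-1],
])

```text
clock: 12.18
ee_pos: [0.4179, -0.3421, 0.1995]
orientation: [3.136, -0.008, -0.045]
ft_force: [-0.0, -0.0, -1.0]
width: 0.654
grip_force: 30.0
```

```bash
python3 - <<'E'
from h import *
p,r,s=pose(); print(p,s["width"],s["grip_force"],delta([.601,.2265,.2],r),delta([.601,.2265,.14],r))
E
```

```text
[ 0.41787959 -0.34208753  0.19951724] 0.6541094669933696 29.989530444145203 (array([ 0.2623, -0.9604, -0.0039]), array([0., 0., 0.])) (array([ 0.2615, -0.9609,  0.0961]), array([0., 0., 0.]))
```

Call:
drive_tool([
  [[0.131,-0.48,0],[0,0,0],-1],
  [[0.131,-0.48,0],[0,0,0],-1],
  [[0.131,-0.48,0],[0,0,0],-1],
  [[0.131,-0.48,0],[0,0,0],-1],
  [[0.131,-0.48,0],[0,0,0],-1],
  [[0.131,-0.48,0],[0,0,0],-1],
  [[0.131,-0.48,0],[0,0,0],-1],
  [[0.131,-0.48,0],[0,0,0],-1],
  [[0.131,-0.48,0],[0,0,0],-1],
])

```text
clock: 12.93
ee_pos: [0.5073, -0.0534, 0.1943]
orientation: [-3.14, -0.0, -0.04]
ft_force: [-0.3, -0.4, 0.3]
width: 0.652
grip_force: 30.0
```

Call:
drive_tool([
  [[0.131,-0.48,0],[0,0,0],-1],
  [[0.131,-0.48,0],[0,0,0],-1],
  [[0.131,-0.48,0],[0,0,0],-1],
  [[0.131,-0.48,0],[0,0,0],-1],
  [[0.131,-0.48,0],[0,0,0],-1],
  [[0.131,-0.48,0],[0,0,0],-1],
  [[0.131,-0.48,0],[0,0,0],-1],
  [[0.131,-0.48,0],[0,0,0],-1],
  [[0.131,-0.48,0.05],[0,0,0],-1],
  [[0.131,-0.48,0.1],[0,0,0],-1],
  [[0.131,-0.48,0.1],[0,0,0],-1],
  [[0.131,-0.48,0.1],[0,0,0],-1],
])

```text
clock: 13.93
ee_pos: [0.598, 0.2257, 0.1337]
orientation: [3.14, 0.003, -0.047]
ft_force: [0.7, -0.2, 0.3]
width: 0.653
grip_force: 30.0
```

Call:
drive_tool([
  [[0,0,0],[0,0,0],0.6],
  [[0,0,0],[0,0,0],0.6],
  [[0,0,0],[0,0,0],0.6],
  [[0,0,0],[0,0,0],0.6],
  [[0,0,-0.07],[0,0,0],0.6],
  [[-0.148,0.423,-0.1],[0,0,0],0.6],
  [[-0.148,0.423,-0.1],[0,0,0],0.6],
  [[-0.148,0.423,-0.1],[0,0,0],0.6],
  [[-0.148,0.423,-0.1],[0,0,0],0.6],
  [[-0.148,0.423,-0.1],[0,0,0],0.6],
  [[-0.148,0.423,-0.1],[0,0,0],0.6],
  [[-0.148,0.423,-0.1],[0,0,0],0.6],
])

```text
clock: 14.93
ee_pos: [0.4983, -0.025, 0.1975]
orientation: [3.14, -0.005, -0.047]
ft_force: [0.2, -1.0, -0.2]
width: 0.795
grip_force: 0.0
```

Call:
drive_tool([
  [[-0.149,0.423,0],[0,0,0],0.6],
  [[-0.149,0.423,0],[0,0,0],0.6],
  [[-0.149,0.423,0],[0,0,0],0.6],
  [[-0.149,0.423,0],[0,0,0],0.6],
  [[-0.149,0.423,0],[0,0,0],0.6],
  [[-0.149,0.423,0],[0,0,0],0.6],
  [[-0.149,0.423,0],[0,0,0],0.6],
  [[-0.149,0.423,0.08],[0,0,0],0.6],
  [[-0.149,0.423,0.15],[0,0,0],0.6],
  [[-0.149,0.423,0.15],[0,0,0],0.6],
  [[-0.149,0.423,0.15],[0,0,0],0.6],
  [[-0.149,0.423,0.15],[0,0,0],0.6],
])

```text
clock: 15.93
ee_pos: [0.3996, -0.2714, 0.1073]
orientation: [3.141, -0.004, -0.044]
ft_force: [-0.2, 0.3, 0.7]
width: 0.798
grip_force: 0.0
```

```bash
python3 - <<'E'
from h import *
import pickle
p,r,s=pose(); print(p,s["orientation"],s["width"]);print(delta([.400,-.2728,.009],down(-.05)))
ci=imaging.camera_info("wrist"); im=imaging.get_image("wrist")[:,:,::-1]; pickle.dump(ci,open("ci8.pkl","wb")); cv2.imwrite("pics/w8.png",im)
cv2.imwrite("pics/c8.png",cv2.resize(im[120:320,100:500],(800,400),interpolation=cv2.INTER_CUBIC))
E
```

```text
[ 0.39959239 -0.27143089  0.1072889 ] [ 3.14105887 -0.00383883 -0.04429664] 0.7978093317524105
(array([0.0002, 0.0022, 0.1638]), array([ 0.0002, -0.0012,  0.0018]))
```

View pics/c8.png

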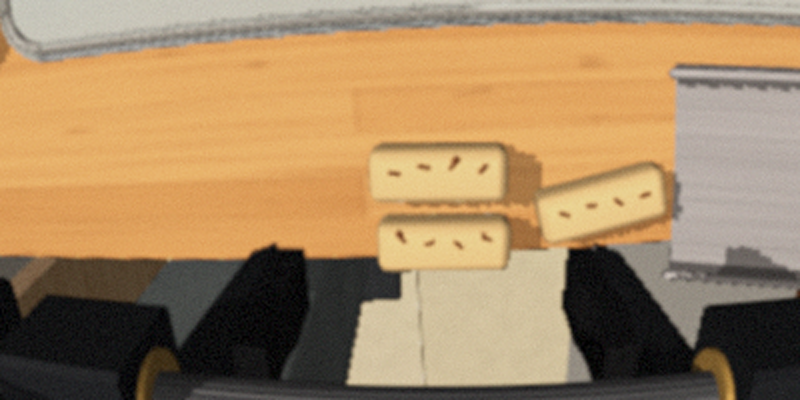

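Call:
drive_tool([
  [[0.003,0.002,0.06],[0,0,0],0.6],
  [[0.003,0.002,0.12],[0,0,0],0.6],
  [[0.003,0.002,0.15],[0,0,0],0.6],
  [[0.003,0.002,0.163],[0,0,0],0.6],
  [[0.003,0.002,0.163],[0,0,0],0.6],
  [[0.003,0.002,0.163],[0,0,0],-1],
  [[0.003,0.002,0.163],[0,0,0],-1],
  [[0.003,0.002,0.163],[0,0,0],-1],
  [[0.003,0.002,0.163],[0,0,0],-1],
  [[0.003,0.002,0.163],[0,0,0],-1],
  [[0.003,0.002,0.163],[0,0,0],-1],
])

```text
clock: 16.9
ee_pos: [0.4025, -0.2739, 0.0103]
orientation: [3.139, -0.006, -0.045]
ft_force: [0.0, 0.8, 8.6]
width: 0.653
grip_force: 30.0
```

Call:
drive_tool([
  [[0,0,0],[0,0,0],-1],
  [[0,0,-0.03],[0,0,0],-1],
  [[0,0,-0.1],[0,0,0],-1],
  [[0,0,-0.17],[0,0,0],-1],
  [[0,0,-0.24],[0,0,0],-1],
  [[0,0,-0.31],[0,0,0],-1],
  [[0,0,-0.31],[0,0,0],-1],
  [[0,0,-0.31],[0,0,0],-1],
])

```text
clock: 17.57
ee_pos: [0.402, -0.2741, 0.1982]
orientation: [3.136, -0.009, -0.045]
ft_force: [1.0, -0.5, 0.1]
width: 0.653
grip_force: 30.0
```

```bash
python3 - <<'E'
from h import *
import pickle
p,r,s=pose(); print(p,s["orientation"],s["width"],s["grip_force"]);print(delta([.601,.2265,.2],down(-.05)))
ci=pickle.load(open("ci8.pkl","rb"))
B={"L":[(380,216),(506,215),(508,268),(381,270)],"Tl":[(537,194),(655,163),(667,212),(547,242)]}
for k,v in B.items():
    P=np.array([plane("wrist",100+u/2,120+w/2,.018,ci)[:2] for u,w in v]); print(k,P.mean(0).round(4),P.round(3).tolist(),np.degrees(np.arctan2(*(P[0]-P[1])[::-1])).round(1))
E
```

```text
[ 0.4020405  -0.27411188  0.1982002 ] [ 3.13557081 -0.0091236  -0.04470578] 0.6531515038191497 29.999662935733795
(array([ 0.294 , -0.8483, -0.0054]), array([ 0.0019, -0.0029,  0.0017]))
L [ 0.3649 -0.2736] [[0.379, -0.248], [0.377, -0.3], [0.351, -0.301], [0.353, -0.246]] 87.9
Tl [ 0.3798 -0.3415] [[0.386, -0.313], [0.397, -0.364], [0.374, -0.371], [0.363, -0.318]] 102.5
```

Call:
drive_tool([
  [[0.147,-0.424,0],[0,0,0],-1],
  [[0.147,-0.424,0],[0,0,0],-1],
  [[0.147,-0.424,0],[0,0,0],-1],
  [[0.147,-0.424,0],[0,0,0],-1],
  [[0.147,-0.424,0],[0,0,0],-1],
  [[0.147,-0.424,0],[0,0,0],-1],
  [[0.147,-0.424,0],[0,0,0],-1],
  [[0.147,-0.424,0],[0,0,0],-1],
])

```text
clock: 18.23
ee_pos: [0.4997, -0.0183, 0.1928]
orientation: [-3.14, -0.001, -0.04]
ft_force: [-0.0, -1.7, 0.0]
width: 0.652
grip_force: 30.0
```

Call:
drive_tool([
  [[0.147,-0.424,0],[0,0,0],-1],
  [[0.147,-0.424,0],[0,0,0],-1],
  [[0.147,-0.424,0],[0,0,0],-1],
  [[0.147,-0.424,0],[0,0,0],-1],
  [[0.147,-0.424,0],[0,0,0],-1],
  [[0.147,-0.424,0],[0,0,0],-1],
  [[0.147,-0.424,0],[0,0,0],-1],
  [[0.147,-0.424,0.05],[0,0,0],-1],
  [[0.147,-0.424,0.1],[0,0,0],-1],
  [[0.147,-0.424,0.1],[0,0,0],-1],
  [[0.147,-0.424,0.1],[0,0,0],-1],
  [[0.147,-0.424,0.1],[0,0,0],-1],
])

```text
clock: 19.23
ee_pos: [0.6, 0.227, 0.1353]
orientation: [3.142, -0.003, -0.046]
ft_force: [-0.2, -0.3, -0.4]
width: 0.647
grip_force: 30.0
```

Call:
drive_tool([
  [[0,0,0],[0,0,0],0.6],
  [[0,0,0],[0,0,0],0.6],
  [[0,0,0],[0,0,0],0.6],
  [[0,0,0],[0,0,0],0.6],
  [[0,0,-0.07],[0,0,0],0.3],
  [[-0.178,0.425,-0.1],[0,0,-0.25],0.3],
  [[-0.178,0.425,-0.1],[0,0,-0.25],0.3],
  [[-0.178,0.425,-0.1],[0,0,-0.25],0.3],
  [[-0.178,0.425,-0.1],[0,0,-0.25],0.3],
  [[-0.178,0.425,-0.1],[0,0,-0.25],0.3],
  [[-0.178,0.425,-0.1],[0,0,-0.25],0.3],
  [[-0.178,0.425,-0.1],[0,0,-0.25],0.3],
])

```text
clock: 20.23
ee_pos: [0.4807, -0.0231, 0.1951]
orientation: [3.138, -0.003, 0.747]
ft_force: [0.2, -1.4, -0.6]
width: 0.651
grip_force: 0.0
```

```bash
python3 - <<'E'
from h import *
p,r,s=pose(); print(p,s["orientation"],s["width"],s["qd"].round(2));print(delta([.365,-.2736,.15],down(1.535)))
E
```

```text
[ 0.4806879  -0.02310447  0.1951489 ] [ 3.13805611 -0.00324231  0.74687234] 0.6513676089469174 [-1.02 -0.51  0.46 -0.    0.05 -1.88]
(array([-0.4254,  0.1751,  0.0745]), array([ 0.0015, -0.0005, -0.2509]))
```

Call:
drive_tool([
  [[-0.41,0.17,0.0],[0,0,-0.248],0.3],
  [[-0.41,0.17,0.0],[0,0,-0.248],0.3],
  [[-0.41,0.17,0.0],[0,0,-0.248],0.3],
  [[-0.41,0.17,0.0],[0,0,-0.248],0.3],
  [[-0.41,0.17,0.0],[0,0,-0.248],0.3],
  [[-0.41,0.17,0.07],[0,0,-0.248],0.3],
  [[-0.41,0.17,0.16],[0,0,-0.248],0.3],
  [[-0.41,0.17,0.2],[0,0,-0.248],0.2],
  [[-0.41,0.17,0.2],[0,0,-0.248],0.2],
  [[-0.41,0.17,0.2],[0,0,-0.248],0.2],
  [[-0.41,0.17,0.2],[0,0,-0.248],0.2],
])

```text
clock: 21.15
ee_pos: [0.3678, -0.2626, 0.073]
orientation: [3.141, -0.003, 1.517]
ft_force: [0.5, 0.2, -0.3]
width: 0.6
grip_force: 0.0
```

```bash
python3 - <<'E'
from h import *
import pickle
p,r,s=pose(); print(p,s["orientation"],s["width"]);print(delta([.365,-.2736,.009],down(1.535)))
E
```

```text
[ 0.36780653 -0.26257405  0.07298379] [ 3.14110247 -0.00340337  1.51736431] 0.5995589471931655
(array([-0.019 , -0.0037,  0.1066]), array([ 0.0002, -0.0011, -0.0056]))
```

Call:
drive_tool([
  [[-0.019,-0.004,0.03],[0,0,-0.005],0.2],
  [[-0.019,-0.004,0.06],[0,0,-0.005],0.2],
  [[-0.019,-0.004,0.09],[0,0,-0.005],0.2],
  [[-0.019,-0.004,0.106],[0,0,-0.005],0.2],
  [[-0.019,-0.004,0.106],[0,0,-0.005],0.2],
  [[-0.019,-0.004,0.106],[0,0,-0.005],-1],
  [[-0.019,-0.004,0.106],[0,0,-0.005],-1],
  [[-0.019,-0.004,0.106],[0,0,-0.005],-1],
  [[-0.019,-0.004,0.106],[0,0,-0.005],-1],
  [[-0.019,-0.004,0.106],[0,0,-0.005],-1],
  [[-0.019,-0.004,0.106],[0,0,-0.005],-1],
  [[-0.019,-0.004,0.106],[0,0,-0.005],-1],
])

```text
clock: 22.15
ee_pos: [0.3667, -0.275, 0.0112]
orientation: [3.137, 0.001, 1.535]
ft_force: [-0.2, 1.6, 6.7]
width: 0.266
grip_force: 30.0
```

Call:
drive_tool([
  [[0,0,0],[0,0,0],-1],
  [[0,0,0],[0,0,0],-1],
  [[0,0,-0.03],[0,0,0],-1],
  [[0,0,-0.1],[0,0,0],-1],
  [[0,0,-0.17],[0,0,0],-1],
  [[0,0,-0.24],[0,0,0],-1],
  [[0,0,-0.31],[0,0,0],-1],
  [[0,0,-0.31],[0,0,0],-1],
  [[0,0,-0.31],[0,0,0],-1],
])

```text
clock: 22.9
ee_pos: [0.3668, -0.2761, 0.1995]
orientation: [3.134, 0.005, 1.535]
ft_force: [-0.4, -0.1, -0.4]
width: 0.264
grip_force: 30.0
```

```bash
python3 - <<'E'
from h import *
p,r,s=pose(); print(p,s["orientation"],s["width"],s["grip_force"]);print(delta([.601,.2265,.2],r))
E
```

```text
[ 0.36683982 -0.27606986  0.19945801] [3.13395775 0.00517528 1.53526985] 0.2642482014269014 29.999470710754395
(array([ 0.8509,  0.3603, -0.0026]), array([0., 0., 0.]))
```

Call:
drive_tool([
  [[0.425,0.18,0],[0,0,0],-1],
  [[0.425,0.18,0],[0,0,0],-1],
  [[0.425,0.18,0],[0,0,0],-1],
  [[0.425,0.18,0],[0,0,0],-1],
  [[0.425,0.18,0],[0,0,0],-1],
  [[0.425,0.18,0],[0,0,0],-1],
  [[0.425,0.18,0],[0,0,0],-1],
  [[0.425,0.18,0],[0,0,0],-1],
])

```text
clock: 23.57
ee_pos: [0.4826, -0.0189, 0.1946]
orientation: [3.141, -0.003, 1.54]
ft_force: [-0.6, 0.6, -0.7]
width: 0.267
grip_force: 30.0
```

Call:
drive_tool([
  [[0.425,0.18,0],[0,0,0],-1],
  [[0.425,0.18,0],[0,0,0],-1],
  [[0.425,0.18,0],[0,0,0],-1],
  [[0.425,0.18,0],[0,0,0],-1],
  [[0.425,0.18,0],[0,0,0],-1],
  [[0.425,0.18,0],[0,0,0],-1],
  [[0.425,0.18,0],[0,0,0],-1],
  [[0.425,0.18,0.05],[0,0,0],-1],
  [[0.425,0.18,0.1],[0,0,0],-1],
  [[0.425,0.18,0.1],[0,0,0],-1],
  [[0.425,0.18,0.1],[0,0,0],-1],
  [[0.425,0.18,0.1],[0,0,0],-1],
])

```text
clock: 24.57
ee_pos: [0.5998, 0.2268, 0.1372]
orientation: [3.139, 0.0, 1.534]
ft_force: [0.9, -0.4, 0.6]
width: 0.265
grip_force: 30.0
```

Call:
drive_tool([
  [[0,0,0],[0,0,0],0.2],
  [[0,0,0],[0,0,0],0.2],
  [[0,0,0],[0,0,0],0.2],
  [[0,0,0],[0,0,0],0.2],
  [[0,0,-0.07],[0,0,0],0.2],
  [[-0.45,-0.157,-0.1],[0,0,0],0.2],
  [[-0.45,-0.157,-0.1],[0,0,0],0.2],
  [[-0.45,-0.157,-0.1],[0,0,0],0.2],
  [[-0.45,-0.157,-0.1],[0,0,0],0.2],
  [[-0.45,-0.157,-0.1],[0,0,0],0.2],
  [[-0.45,-0.157,-0.1],[0,0,0],0.2],
  [[-0.45,-0.157,-0.1],[0,0,0],0.2],
])

```text
clock: 25.57
ee_pos: [0.4949, -0.0409, 0.1977]
orientation: [3.137, 0.001, 1.535]
ft_force: [0.7, -0.4, -0.2]
width: 0.6
grip_force: 0.0
```

Call:
drive_tool([
  [[-0.51,-0.179,0],[0,0,-0.075],0.2],
  [[-0.51,-0.179,0],[0,0,-0.075],0.2],
  [[-0.51,-0.179,0],[0,0,-0.075],0.2],
  [[-0.51,-0.179,0],[0,0,-0.075],0.2],
  [[-0.51,-0.179,0],[0,0,-0.075],0.2],
  [[-0.51,-0.179,0],[0,0,-0.075],0.2],
  [[-0.51,-0.179,0],[0,0,-0.075],0.2],
  [[-0.51,-0.179,0.0],[0,0,-0.075],0.2],
  [[-0.51,-0.179,0.1],[0,0,-0.075],0.2],
  [[-0.51,-0.179,0.18],[0,0,-0.075],0.2],
  [[-0.51,-0.179,0.2],[0,0,-0.075],0.2],
  [[-0.51,-0.179,0.2],[0,0,-0.075],0.2],
])

```text
clock: 26.57
ee_pos: [0.3744, -0.3369, 0.0699]
orientation: [-3.14, -0.011, 1.77]
ft_force: [-1.3, 1.9, -0.6]
width: 0.602
grip_force: 0.0
```

```bash
python3 - <<'E'
from h import *
p,r,s=pose(); print(p,s["orientation"],s["width"],s["qd"].round(2));print(delta([.379,-.342,.01],down(1.77)))
E
```

```text
[ 0.37440896 -0.33689594  0.06993172] [-3.13983492 -0.01079829  1.76959252] 0.602125142986085 [ 0.02 -0.09 -0.06  0.    0.13  0.  ]
(array([-0.0109,  0.006 ,  0.0998]), array([-0.0006, -0.0034, -0.0001]))
```

Call:
drive_tool([
  [[-0.011,0.006,0.03],[0,0,0],0.2],
  [[-0.011,0.006,0.06],[0,0,0],0.2],
  [[-0.011,0.006,0.09],[0,0,0],0.2],
  [[-0.011,0.006,0.1],[0,0,0],0.2],
  [[-0.011,0.006,0.1],[0,0,0],0.2],
  [[-0.011,0.006,0.1],[0,0,0],-1],
  [[-0.011,0.006,0.1],[0,0,0],-1],
  [[-0.011,0.006,0.1],[0,0,0],-1],
  [[-0.011,0.006,0.1],[0,0,0],-1],
  [[-0.011,0.006,0.1],[0,0,0],-1],
  [[-0.011,0.006,0.1],[0,0,0],-1],
  [[-0.011,0.006,0.1],[0,0,0],-1],
])

```text
clock: 27.57
ee_pos: [0.3845, -0.3476, 0.0192]
orientation: [3.136, 0.003, 1.771]
ft_force: [-1.4, 6.5, 23.2]
width: 0.156
grip_force: 30.3
```

Call:
drive_tool([
  [[0,0,0],[0,0,0],-1],
  [[0,0,0],[0,0,0],-1],
  [[0,0,-0.03],[0,0,0],-1],
  [[0,0,-0.1],[0,0,0],-1],
  [[0,0,-0.17],[0,0,0],-1],
  [[0,0,-0.24],[0,0,0],-1],
  [[0,0,-0.31],[0,0,0],-1],
  [[0,0,-0.31],[0,0,0],-1],
  [[0,0,-0.31],[0,0,0],-1],
])

```text
clock: 28.32
ee_pos: [0.3837, -0.3484, 0.2059]
orientation: [3.136, 0.007, 1.771]
ft_force: [-0.5, -0.3, -1.0]
width: 0.006
grip_force: 0.0
```

```bash
python3 - <<'E'
from h import *
p,r,s=pose(); print(p,s["orientation"],s["width"],s["grip_force"]);print(delta([.601,.2265,.2],r))
E
```

```text
[ 0.38368257 -0.3483662   0.20593943] [3.13562689 0.00722442 1.77103747] 0.006067894448076429 0.0
(array([0.867 , 0.5455, 0.0069]), array([0., 0., 0.]))
```

```bash
python3 - <<'E'
from h import *
import pickle
ci=imaging.camera_info("wrist"); im=imaging.get_image("wrist")[:,:,::-1]; pickle.dump(ci,open("ci9.pkl","wb")); cv2.imwrite("pics/w9.png",im)
o=np.zeros((500,800,3),np.uint8); o[:]=cv2.resize(im,(800,500),interpolation=cv2.INTER_CUBIC)
cv2.imwrite("pics/c9.png",o)
E
```

```text
(no output)
```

View pics/c9.png

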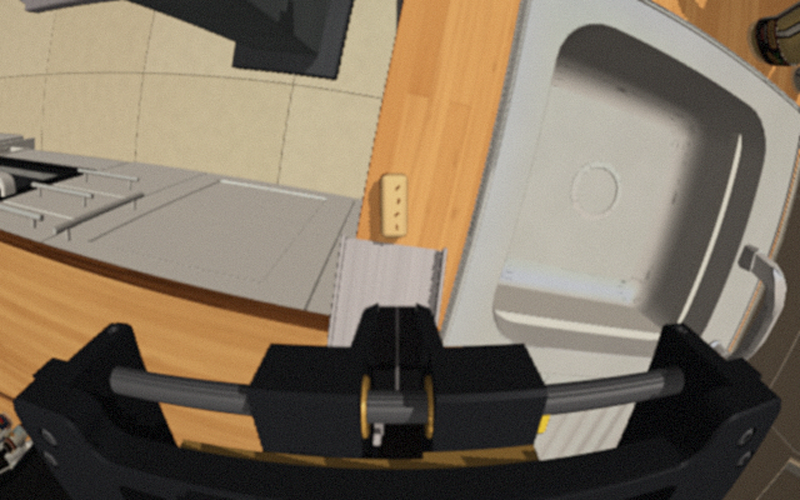

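```bash
python3 - <<'E'
from h import *
import pickle; ci=pickle.load(open("ci9.pkl","rb"))
im=cv2.imread("pics/w9.png"); hsv=cv2.cvtColor(im,cv2.COLOR_BGR2HSV)
print(hsv[165,316],hsv[120,340],hsv[200,330])
P=np.array([plane("wrist",u/1.25,v/1.25,.018,ci)[:2] for u,v in ((383,175),(405,173),(407,236),(384,235))])
print(P.mean(0).round(4),P.round(4).tolist())
print("lip",[plane("wrist",u/1.25,v/1.25,z,ci).round(4) for u,v,z in ((344,238,.014),(443,250,.014),(344,244,.003),(438,254,.003))])
p,r,s=pose();print(p,s["qd"].round(3))
c=P.mean(0);print(delta([c[0],c[1]+.004,.06],down(1.55)),delta([c[0],c[1]+.004,.01],down(1.55)))
E
```

```text
[ 20 111 226] [ 17 142 221] [  6  20 193]
[ 0.3802 -0.3388] [[0.3649, -0.3144], [0.3832, -0.3089], [0.3966, -0.3644], [0.3761, -0.3676]]
lip [array([ 0.3407, -0.3789,  0.014 ]), array([ 0.4326, -0.3723,  0.014 ]), array([ 0.3409, -0.3886,  0.003 ]), array([ 0.4311, -0.3807,  0.003 ])]
[ 0.3827228 -0.3470217  0.2033332] [ 0.     0.041  0.045  0.001 -0.005  0.001]
(array([ 0.0214, -0.001 ,  0.2388]), array([0.0014, 0.0007, 0.0703])) (array([ 0.0216, -0.0014,  0.3222]), array([0.0014, 0.0007, 0.0703]))
```

```bash
python3 - <<'E'
from h import *
print(delta([.380,-.335,.05],down(1.795)))
E
```

```text
(array([ 0.0212, -0.0015,  0.2555]), array([ 0.0013,  0.0009, -0.0076]))
```

Call:
drive_tool([
  [[0.021,-0.0015,0.06],[0.001,0.001,-0.008],0.3],
  [[0.021,-0.0015,0.12],[0.001,0.001,-0.008],0.3],
  [[0.021,-0.0015,0.18],[0.001,0.001,-0.008],0.3],
  [[0.021,-0.0015,0.23],[0.001,0.001,-0.008],0.3],
  [[0.021,-0.0015,0.255],[0.001,0.001,-0.008],0.3],
  [[0.021,-0.0015,0.255],[0.001,0.001,-0.008],0.3],
  [[0.021,-0.0015,0.255],[0.001,0.001,-0.008],0.3],
  [[0.021,-0.0015,0.255],[0.001,0.001,-0.008],0.3],
  [[0.021,-0.0015,0.255],[0.001,0.001,-0.008],0.3],
  [[0.021,-0.0015,0.255],[0.001,0.001,-0.008],0.3],
])

```text
clock: 29.2
ee_pos: [0.3802, -0.3354, 0.0507]
orientation: [3.141, -0.0, 1.796]
ft_force: [-0.8, -0.3, -0.5]
width: 0.651
grip_force: 0.0
```

Call:
drive_tool([
  [[0,0,0.02],[0,0,0],0.3],
  [[0,0,0.04],[0,0,0],0.3],
  [[0,0,0.05],[0,0,0],0.3],
  [[0,0,0.05],[0,0,0],0.3],
  [[0,0,0.05],[0,0,0],0.3],
])

```text
clock: 29.62
ee_pos: [0.3793, -0.3342, 0.0191]
orientation: [-3.141, -0.003, 1.796]
ft_force: [0.7, -0.0, 0.6]
width: 0.65
grip_force: 0.0
```

```bash
python3 - <<'E'
from h import *
print(delta([.380,-.335,.009],down(1.795)),pose()[2]["qd"].round(3))
E
```

```text
(array([-0.0017,  0.0008,  0.0169]), array([-0.0001, -0.0011,  0.0003])) [-0.001 -0.011 -0.009  0.001 -0.    -0.   ]
```

Call:
drive_tool([
  [[0,0,0.01],[0,0,0],0.3],
  [[0,0,0.017],[0,0,0],0.3],
  [[0,0,0.017],[0,0,0],-1],
  [[0,0,0.017],[0,0,0],-1],
  [[0,0,0.017],[0,0,0],-1],
  [[0,0,0.017],[0,0,0],-1],
  [[0,0,0.017],[0,0,0],-1],
  [[0,0,0.017],[0,0,0],-1],
  [[0,0,0.017],[0,0,0],-1],
  [[0,0,0.017],[0,0,0],-1],
])

```text
clock: 30.45
ee_pos: [0.3797, -0.3346, 0.0094]
orientation: [3.141, -0.002, 1.796]
ft_force: [-0.6, 0.2, 1.4]
width: 0.269
grip_force: 29.9
```

Call:
drive_tool([
  [[0,0,-0.03],[0,0,0],-1],
  [[0,0,-0.1],[0,0,0],-1],
  [[0,0,-0.17],[0,0,0],-1],
  [[0,0,-0.24],[0,0,0],-1],
  [[0.14,0.095,-0.318],[0,0,0],-1],
  [[0.415,0.284,-0.318],[0,0,0],-1],
  [[0.415,0.284,-0.318],[0,0,0],-1],
  [[0.415,0.284,-0.318],[0,0,0],-1],
  [[0.415,0.284,-0.318],[0,0,0],-1],
  [[0.415,0.284,-0.318],[0,0,0],-1],
  [[0.415,0.284,-0.318],[0,0,0],-1],
  [[0.415,0.284,-0.318],[0,0,0],-1],
])

```text
clock: 31.45
ee_pos: [0.4912, -0.0499, 0.2015]
orientation: [3.14, -0.003, 1.799]
ft_force: [0.4, 0.3, -0.1]
width: 0.267
grip_force: 29.9
```

Call:
drive_tool([
  [[0.415,0.284,0],[0,0,0],-1],
  [[0.415,0.284,0],[0,0,0],-1],
  [[0.415,0.284,0],[0,0,0],-1],
  [[0.415,0.284,0],[0,0,0],-1],
  [[0.415,0.284,0],[0,0,0],-1],
  [[0.415,0.284,0],[0,0,0],-1],
  [[0.415,0.284,0],[0,0,0],-1],
  [[0.415,0.284,0],[0,0,0],-1],
  [[0.415,0.284,0.04],[0,0,0],-1],
  [[0.415,0.284,0.09],[0,0,0],-1],
  [[0.415,0.284,0.09],[0,0,0],-1],
  [[0.415,0.284,0.09],[0,0,0],-1],
])

```text
clock: 32.45
ee_pos: [0.5988, 0.2262, 0.1453]
orientation: [-3.136, -0.003, 1.796]
ft_force: [0.5, 0.1, 1.0]
width: 0.269
grip_force: 29.9
```

```bash
python3 - <<'E'
from h import *
p,r,s=pose();print(p,s["width"],s["qd"].round(3),s["qpos"].round(2)); print(delta([.415,.01,.2],down(1.87)))
E
```

```text
[0.59881174 0.2261631  0.14532979] 0.2694556706609472 [-0.007 -0.043 -0.048  0.001  0.004  0.   ] [ 0.17  0.42  1.51  0.    1.22 -0.05]
(array([-0.2825, -0.3795, -0.0899]), array([-0.0016, -0.0009, -0.0236]))
```

Call:
drive_tool([
  [[0,0,0],[0,0,0],0.2],
  [[0,0,0],[0,0,0],0.2],
  [[0,0,0],[0,0,0],0.2],
  [[0,0,0],[0,0,0],0.2],
  [[0,0,-0.07],[0,0,0],0.2],
  [[-0.28,-0.38,-0.09],[0,0,0],0.2],
  [[-0.28,-0.38,-0.09],[0,0,0],0.2],
  [[-0.28,-0.38,-0.09],[0,0,0],0.2],
  [[-0.28,-0.38,-0.09],[0,0,0],0.2],
  [[-0.28,-0.38,-0.09],[0,0,0],0.2],
  [[-0.28,-0.38,-0.09],[0,0,0],0.2],
  [[-0.28,-0.38,-0.09],[0,0,0],0.2],
])

```text
clock: 33.45
ee_pos: [0.4143, 0.0105, 0.2015]
orientation: [3.14, -0.001, 1.796]
ft_force: [0.7, -0.8, 1.4]
width: 0.603
grip_force: 0.0
```

Call:
drive_tool([
  [[0,0,0],[0,0,0],0.2],
  [[0,0,0],[0,0,0],0.2],
  [[0,0,0],[0,0,0],0.2],
])

```text
clock: 33.7
ee_pos: [0.4168, 0.0119, 0.2018]
orientation: [3.139, -0.002, 1.795]
ft_force: [-0.3, 0.5, 0.9]
width: 0.595
grip_force: 0.0
```

```bash
python3 - <<'E'
from h import *
import pickle
p,r,s=pose();print(p,s["orientation"],s["width"])
ci=imaging.camera_info("wrist"); im=imaging.get_image("wrist")[:,:,::-1]; pickle.dump(ci,open("ci10.pkl","wb")); cv2.imwrite("pics/w10.png",im)
cv2.imwrite("pics/c10.png",cv2.resize(im,(800,500),interpolation=cv2.INTER_CUBIC))
E
```

```text
[0.41678893 0.01186267 0.20178884] [ 3.13923517e+00 -1.67351267e-03  1.79507318e+00] 0.5954921915593365
```

View pics/c10.png

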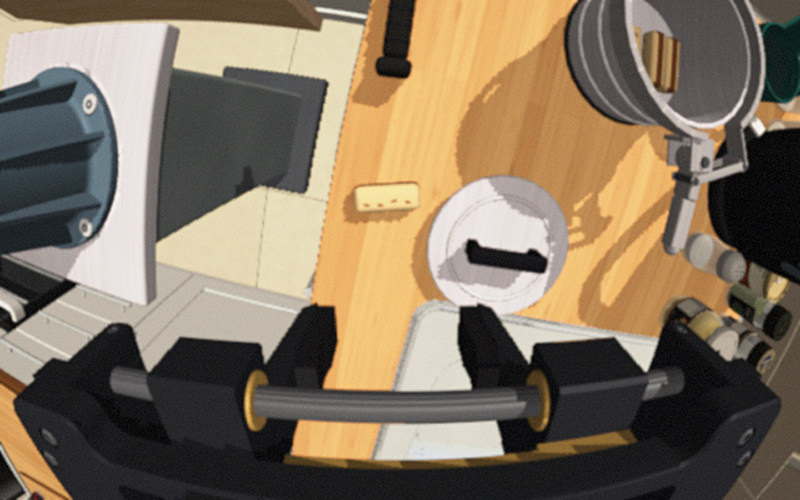

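```bash
python3 - <<'E'
from h import *
import pickle; ci=pickle.load(open("ci10.pkl","rb"))
W=lambda u,v,z:plane("wrist",u/1.25,v/1.25,z,ci)[:2]
P=np.array([W(u,v,.018) for u,v in ((356,188),(417,182),(419,204),(358,210))]); c=P.mean(0); a=(P[1]+P[2]-P[0]-P[3])/2
print("stray",c.round(4),np.degrees(np.arctan2(a[1],a[0])).round(1),np.hypot(*a).round(4))
print("lid",[W(*q).round(4) for q in ((428,240,.014),(568,246,.016),(500,176,.016),(497,312,.014))],"mid", "h",W(469,247,.049).round(4),W(547,262,.049).round(4),W(473,240,.049).round(4),W(468,258,.049).round(4),W(547,252,.049).round(4),W(545,272,.049).round(4))
print("bar stop",W(377,66,.03).round(4),W(411,66,.03).round(4),"grip",W(389,10,.026).round(4),W(411,10,.026).round(4),W(389,45,.026).round(4),W(411,45,.026).round(4))
yaw=np.arctan2(a[1],a[0]); print(delta([c[0],c[1],.03],down(yaw)),delta([c[0],c[1],.03],down(yaw+np.pi)))
E
```

```text
stray [0.4038 0.0304] 18.5 0.0532
lid [array([ 0.4485, -0.0017]), array([0.5834, 0.0241]), array([0.4961, 0.0707]), array([ 0.5351, -0.0588])] mid h [0.4777 0.0102] [0.5502 0.0127] [0.4793 0.0167] [0.4796 0.0007] [0.5469 0.0214] [0.5517 0.0034]
bar stop [0.3717 0.136 ] [0.3982 0.142 ] grip [0.37   0.1862] [0.3874 0.1903] [0.3769 0.1561] [0.3942 0.1601]
(array([ 0.0337, -0.0149,  0.2859]), array([-0.    , -0.0009,  0.4691])) (array([ 0.0337, -0.0149,  0.2859]), array([ 0.0009, -0.    , -0.5309]))
```

Call:
drive_tool([
  [[0.0337,-0.015,0.05],[0,0,0.469],0.2],
  [[0.0337,-0.015,0.1],[0,0,0.469],0.2],
  [[0.0337,-0.015,0.15],[0,0,0.469],0.2],
  [[0.0337,-0.015,0.2],[0,0,0.469],0.2],
  [[0.0337,-0.015,0.2],[0,0,0.469],0.2],
  [[0.0337,-0.015,0.2],[0,0,0.469],0.2],
  [[0.0337,-0.015,0.2],[0,0,0.469],0.2],
  [[0.0337,-0.015,0.2],[0,0,0.469],0.2],
  [[0.0337,-0.015,0.2],[0,0,0.469],0.2],
  [[0.0337,-0.015,0.2],[0,0,0.469],0.2],
  [[0.0337,-0.015,0.2],[0,0,0.469],0.2],
  [[0.0337,-0.015,0.2],[0,0,0.469],0.2],
])

```text
clock: 34.75
ee_pos: [0.4033, 0.031, 0.0807]
orientation: [-3.139, -0.0, 0.319]
ft_force: [-0.4, 0.3, -0.3]
width: 0.599
grip_force: 0.0
```

Call:
drive_tool([
  [[0,0,0],[0,0,0],0.2],
  [[0,0,0],[0,0,0],0.2],
  [[0,0,0],[0,0,0],0.2],
])

```text
clock: 35.0
ee_pos: [0.4028, 0.0305, 0.0808]
orientation: [-3.139, -0.0, 0.327]
ft_force: [1.6, 0.1, 0.1]
width: 0.6
grip_force: 0.0
```

```bash
python3 - <<'E'
from h import *
import pickle
p,r,s=pose();print(p,s["orientation"],s["width"])
ci=imaging.camera_info("wrist"); im=imaging.get_image("wrist")[:,:,::-1]; pickle.dump(ci,open("ci11.pkl","wb")); cv2.imwrite("pics/w11.png",im)
hsv=cv2.cvtColor(im,cv2.COLOR_BGR2HSV)
w10=cv2.imread("pics/w10.png"); h10=cv2.cvtColor(w10,cv2.COLOR_BGR2HSV); print("biscuit px",h10[157,296],h10[155,330],"wood",h10[150,275])
u=pix("wrist",[.404,.03,.018],ci); print(u)
m=((hsv[:,:,1]<125)&(hsv[:,:,1]>60)&(hsv[:,:,2]>190)&(abs(hsv[:,:,0].astype(int)-21)<6)).astype(np.uint8)
n,l,st,ce=cv2.connectedComponentsWithStats(m)
for i in range(1,n):
    if st[i,4]>150: print(st[i],ce[i].round(1),plane("wrist",*ce[i],.018,ci).round(4))
E
```

```text
[0.40280654 0.03048847 0.08075403] [-3.13897141e+00 -3.58947019e-05  3.26852998e-01] 0.6002950687315491
biscuit px [ 24  83 246] [ 24  80 247] wood [ 18 139 238]
[319.51821185 214.03834764]
[ 306  175   32   73 2022] [320.9 210.6] [0.4068 0.03   0.018 ]
[121 244  18  48 598] [128.3 265.2] [0.2986 0.1775 0.018 ]
[343 339  28  28 348] [354.2 351.7] [ 0.2796 -0.0478  0.018 ]
```

Call:
drive_tool([
  [[0.005,0,0.05],[0,0,0],0.2],
  [[0.005,0,0.09],[0,0,0],0.2],
  [[0.005,0,0.12],[0,0,0],0.2],
  [[0.005,0,0.12],[0,0,0],0.2],
  [[0.005,0,0.12],[0,0,0],-1],
  [[0.005,0,0.12],[0,0,0],-1],
  [[0.005,0,0.12],[0,0,0],-1],
  [[0.005,0,0.12],[0,0,0],-1],
  [[0.005,0,0.12],[0,0,0],-1],
  [[0.005,0,0.12],[0,0,0],-1],
  [[0.005,0,0.12],[0,0,0],-1],
  [[0.005,0,0.12],[0,0,0],-1],
])

```text
clock: 36.05
ee_pos: [0.4064, 0.0308, 0.0099]
orientation: [-3.14, -0.002, 0.323]
ft_force: [-1.5, 0.4, 8.2]
width: 0.267
grip_force: 30.0
```

Call:
drive_tool([
  [[0,0,-0.05],[0,0,0],-1],
  [[0,0,-0.12],[0,0,0],-1],
  [[0,0,-0.19],[0,0,0],-1],
  [[0,0,-0.25],[0,0,0],-1],
  [[0.14,-0.07,-0.32],[0,0,0],-1],
  [[0.417,-0.203,-0.32],[0,0,0],-1],
  [[0.417,-0.203,-0.32],[0,0,0],-1],
  [[0.417,-0.203,-0.32],[0,0,0],-1],
  [[0.417,-0.203,-0.32],[0,0,0],-1],
  [[0.417,-0.203,-0.32],[0,0,0],-1],
  [[0.417,-0.203,-0.32],[0,0,0],-1],
  [[0.417,-0.203,-0.32],[0,0,0],-1],
])

```text
clock: 37.05
ee_pos: [0.6073, 0.2293, 0.2015]
orientation: [-3.138, -0.004, 0.325]
ft_force: [-0.2, -0.7, -0.5]
width: 0.265
grip_force: 30.0
```

```bash
python3 - <<'E'
from h import *
p,r,s=pose();print(p,s["orientation"],s["width"],s["grip_force"],delta([.601,.2265,.14],r))
E
```

```text
[0.60731839 0.22932792 0.20150947] [-3.13839105 -0.0035257   0.32529559] 0.2650972110008945 30.000090301036835 (array([-0.0118,  0.0014,  0.1025]), array([0., 0., 0.]))
```

Call:
drive_tool([
  [[-0.012,0,0.05],[0,0,0],-1],
  [[-0.012,0,0.1],[0,0,0],-1],
  [[-0.012,0,0.1],[0,0,0],0.3],
  [[-0.012,0,0.1],[0,0,0],0.3],
  [[-0.012,0,0.1],[0,0,0],0.3],
  [[-0.012,0,0.1],[0,0,0],0.3],
  [[-0.012,0,0.03],[0,0,0],0.3],
  [[-0.06,0,-0.04],[0,0,0],0.3],
  [[-0.13,0.009,-0.1],[0,0,0],0.3],
  [[-0.13,0.009,-0.1],[0,0,0],0.3],
  [[-0.13,0.009,-0.1],[0,0,0],0.3],
  [[-0.13,0.009,-0.1],[0,0,0],0.3],
])

```text
clock: 38.05
ee_pos: [0.533, 0.1955, 0.2644]
orientation: [-3.14, -0.007, 0.322]
ft_force: [0.2, -0.2, -1.0]
width: 0.651
grip_force: 0.0
```

Call:
drive_tool([
  [[0,0,0],[0,0,0],0.3],
  [[0,0,0],[0,0,0],0.3],
  [[0,0,0],[0,0,0],0.3],
])

```text
clock: 38.3
ee_pos: [0.5319, 0.1955, 0.2597]
orientation: [-3.139, 0.002, 0.323]
ft_force: [0.4, -0.6, -0.6]
width: 0.647
grip_force: 0.0
```

```bash
python3 - <<'E'
from h import *
import pickle
p,r,s=pose();print(p,s["orientation"],s["width"])
ci=imaging.camera_info("wrist"); im=imaging.get_image("wrist")[:,:,::-1]; pickle.dump(ci,open("ci12.pkl","wb")); cv2.imwrite("pics/w12.png",im)
t=imaging.get_image("side")[:,:,::-1]
o=np.zeros((600,800,3),np.uint8); o[:420]=cv2.resize(im[0:280,100:633],(800,420),interpolation=cv2.INTER_CUBIC); o[420:]=cv2.resize(t[150:250,100:500],(800,200))[:180]
cv2.imwrite("pics/c12.png",o)
E
```

```text
[0.5318829  0.19551557 0.25969984] [-3.13869000e+00  2.07948910e-03  3.22655747e-01] 0.6468116007756309
```

View pics/c12.png

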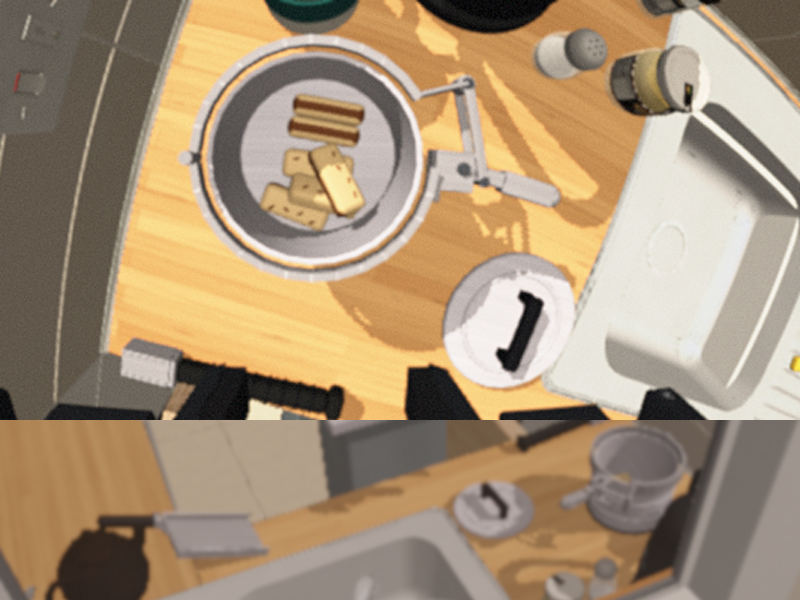

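```bash
python3 - <<'E'
from h import *
import pickle; ci=pickle.load(open("ci12.pkl","rb"))
W=lambda u,v,z:plane("wrist",100+u/1.501,v/1.501,z,ci)[:2]
def circ(P):
    A=np.c_[2*P,np.ones(len(P))]; s=np.linalg.lstsq(A,(P**2).sum(1),rcond=None)[0]; c=s[:2]; return c.round(4),np.sqrt(s[2]+c@c).round(4)
print("drum",circ(np.array([W(*q,.117) for q in ((312,36),(192,160),(305,280),(230,75),(395,70),(225,240),(400,240))])))
print("lid",circ(np.array([W(*q,.015) for q in ((443,325),(577,315),(507,252),(515,388),(460,278),(557,272),(460,368),(560,370))])))
h=[W(*q,.049) for q in ((522,291),(543,297),(517,373),(496,367))]; m=np.mean(h,0); d=(h[0]+h[1]-h[2]-h[3])/2; print("handle",m.round(4),np.degrees(np.arctan2(d[1],d[0])).round(1),np.hypot(*d).round(4))
pv,tp=W(464,169,.111),W(557,198,.102); print("piv",pv.round(4),"tip",tp.round(4),np.hypot(*(tp-pv)).round(4),np.degrees(np.arctan2(*(tp-pv)[::-1])).round(1), "stub edges",W(505,175,.108).round(4),W(499,191,.108).round(4),W(556,189,.108).round(4),W(549,206,.108).round(4))
s=[W(*q,.03) for q in ((127,340),(184,345),(177,386),(121,376))]; print("socket",np.round(s,4).tolist(),"stop",W(336,385,.03).round(4),W(343,415,.03).round(4),W(328,400,.03).round(4),W(344,400,.03).round(4))
E
```

```text
drum (array([0.5998, 0.2281]), np.float64(0.076))
lid (array([5.15e-01, 4.00e-04]), np.float64(0.0724))
handle [0.5188 0.0116] 7.7 0.0744
piv [0.627 0.135] tip [0.6355 0.0594] 0.0761 -83.6 stub edges [0.6343 0.1058] [0.6227 0.1057] [0.6405 0.0659] [0.6274 0.0663]
socket [[0.3893, 0.3476], [0.4043, 0.2918], [0.3585, 0.2901], [0.3476, 0.3485]] stop [0.4114 0.1469] [0.382  0.1297] [0.3936 0.1487] [0.3983 0.1344]
```

```bash
python3 - <<'E'
from h import *
print(delta([.516,.009,.10],down(.1)))
E
```

```text
(array([-0.1231,  0.2872,  0.2658]), array([-0.0008,  0.0007,  0.0709]))
```

Call:
drive_tool([
  [[-0.123,0.287,0.07],[0,0.001,0.071],0.2],
  [[-0.123,0.287,0.13],[0,0.001,0.071],0.2],
  [[-0.123,0.287,0.2],[0,0.001,0.071],0.2],
  [[-0.123,0.287,0.266],[0,0.001,0.071],0.2],
  [[-0.123,0.287,0.266],[0,0.001,0.071],0.2],
  [[-0.123,0.287,0.266],[0,0.001,0.071],0.2],
  [[-0.123,0.287,0.266],[0,0.001,0.071],0.2],
  [[-0.123,0.287,0.266],[0,0.001,0.071],0.2],
  [[-0.123,0.287,0.266],[0,0.001,0.071],0.2],
  [[-0.123,0.287,0.266],[0,0.001,0.071],0.2],
])

```text
clock: 39.23
ee_pos: [0.518, 0.0098, 0.1029]
orientation: [-3.139, -0.006, 0.1]
ft_force: [-0.8, 0.1, 0.8]
width: 0.597
grip_force: 0.0
```

```bash
python3 - <<'E'
from h import *
import pickle
p,r,s=pose();print(p,s["orientation"],s["width"])
ci=imaging.camera_info("wrist"); im=imaging.get_image("wrist")[:,:,::-1]; pickle.dump(ci,open("ci13.pkl","wb")); cv2.imwrite("pics/w13.png",im)
g=cv2.cvtColor(im,cv2.COLOR_BGR2HSV)
# black handle: dark low region near its expected pixels
u=pix("wrist",[.516,.009,.049],ci); print(u)
m=(g[:,:,2]<60).astype(np.uint8); n,l,st,ce=cv2.connectedComponentsWithStats(m)
for i in range(1,n):
    if 150<st[i,4]<20000: print(st[i],ce[i].round(1))
E
```

```text
[0.51798872 0.00983033 0.10289565] [-3.1393685  -0.00564356  0.10049849] 0.5969459610279035
[318.91827792 222.93263575]
[120  48  27  15 171] [132.6  53.2]
[110  49  50 118 587] [147.2 108.6]
[ 67  69  42  82 940] [ 85.3 101. ]
[ 314  166   23   99 1931] [324.5 214.3]
```

```bash
python3 - <<'E'
from h import *
import pickle; ci=pickle.load(open("ci13.pkl","rb")); im=cv2.imread("pics/w13.png"); g=cv2.cvtColor(im,cv2.COLOR_BGR2HSV)
m=(g[:,:,2]<60).astype(np.uint8); n,l,st,ce=cv2.connectedComponentsWithStats(m); k=l[214,324]
for v in range(164,268,6):
    x=np.where(l[v]==k)[0]
    if len(x): print(v,x.min(),x.max(),plane("wrist",x.min()-.5,v,.049,ci)[:2].round(4),plane("wrist",x.max()+.5,v,.049,ci)[:2].round(4))
x=np.where(l[264]==k)[0];print(plane("wrist",x.mean(),265.5,.049,ci),plane("wrist",323,166,.037,ci),plane("wrist",323,166,.018,ci))
# lid flange: bright vs wood: print saturation along image rows through the lid
y=215; print(g[y,200:460:4,1])
E
```

```text
170 318 334 [0.5537 0.0138] [0.5548 0.0026]
176 316 336 [0.5495 0.0147] [0.5509 0.0008]
182 316 336 [0.5453 0.0143] [5.468e-01 3.000e-04]
188 316 336 [0.5412 0.0139] [ 5.426e-01 -2.000e-04]
194 316 335 [0.5369 0.0135] [ 0.5383 -0.    ]
200 316 335 [0.5327 0.0131] [ 5.34e-01 -5.00e-04]
206 315 334 [0.5283 0.0133] [ 5.296e-01 -4.000e-04]
212 315 334 [0.5239 0.0129] [ 0.5253 -0.0009]
218 315 334 [0.5194 0.0124] [ 0.5208 -0.0014]
224 315 334 [0.5149 0.012 ] [ 0.5163 -0.002 ]
230 314 333 [0.5102 0.0123] [ 0.5116 -0.0018]
236 314 333 [0.5055 0.0118] [ 0.5069 -0.0024]
242 314 333 [0.5007 0.0113] [ 0.5022 -0.003 ]
248 314 333 [0.4959 0.0109] [ 0.4973 -0.0036]
254 314 332 [0.4909 0.0104] [ 0.4923 -0.0035]
260 314 331 [0.4858 0.0099] [ 0.4871 -0.0034]
[0.48189694 0.00127376 0.049     ] [0.55412329 0.01002551 0.037     ] [0.54996374 0.00928431 0.018     ]
[146 143 140 140 140 141 148 138 144 144 102  21  22  20  21  19  17  16
  12  13  10  14  13  13  13  12  11  12  19  12  64   9  41  16  23  15
  15  19  18  17  17  19  21   8  12  11  12  14  12  14  10  13  17  21
  16  17  13  18  17  13  18  16  16  16  21]
```

Call:
drive_tool([
  [[0,0.007,0.04],[0,0,0.0085],0.2],
  [[0,0.007,0.08],[0,0,0.0085],0.2],
  [[0,0.007,0.12],[0,0,0.0085],0.2],
  [[0,0.007,0.131],[0,0,0.0085],0.2],
  [[0,0.007,0.131],[0,0,0.0085],0.2],
  [[0,0.007,0.131],[0,0,0.0085],-1],
  [[0,0.007,0.131],[0,0,0.0085],-1],
  [[0,0.007,0.131],[0,0,0.0085],-1],
  [[0,0.007,0.131],[0,0,0.0085],-1],
  [[0,0.007,0.131],[0,0,0.0085],-1],
  [[0,0.007,0.131],[0,0,0.0085],-1],
  [[0,0.007,0.131],[0,0,0.0085],-1],
])

```text
clock: 40.28
ee_pos: [0.5174, 0.005, 0.0232]
orientation: [-3.139, -0.004, 0.073]
ft_force: [-1.5, 0.5, 4.6]
width: 0.176
grip_force: 30.0
```

Call:
drive_tool([
  [[0,0,0],[0,0,0],-1],
  [[0,0,0],[0,0,0],-1],
  [[0,0,0],[0,0,0],-1],
])

```text
clock: 40.53
ee_pos: [0.5175, 0.0051, 0.0231]
orientation: [-3.139, -0.003, 0.073]
ft_force: [-1.8, -0.1, 6.4]
width: 0.174
grip_force: 30.0
```

```bash
python3 - <<'E'
from h import *
p,r,s=pose();print(p,s["orientation"],s["width"],s["grip_force"],s["ft_force"],delta([.60,.2275,.21],r))
E
```

```text
[0.51745369 0.00505012 0.02314293] [-3.13898649 -0.00349106  0.07282956] 0.1742652475079679 30.001051649451256 [-1.83993962 -0.05540229  6.41776397] (array([ 0.1653, -0.3606, -0.3099]), array([0., 0., 0.]))
```

Call:
drive_tool([
  [[0,0,-0.04],[0,0,0],-1],
  [[0,0,-0.1],[0,0,0],-1],
  [[0,0,-0.16],[0,0,0],-1],
  [[0,0,-0.22],[0,0,0],-1],
  [[0.04,-0.08,-0.28],[0,0,0],-1],
  [[0.07,-0.14,-0.31],[0,0,0],-1],
  [[0.1,-0.2,-0.31],[0,0,0],-1],
  [[0.13,-0.26,-0.31],[0,0,0],-1],
  [[0.15,-0.32,-0.31],[0,0,0],-1],
  [[0.165,-0.36,-0.31],[0,0,0],-1],
  [[0.165,-0.36,-0.31],[0,0,0],-1],
  [[0.165,-0.36,-0.31],[0,0,0],-1],
])

```text
clock: 41.53
ee_pos: [0.5988, 0.2295, 0.2079]
orientation: [-3.139, -0.001, 0.077]
ft_force: [-0.2, -0.4, -2.0]
width: 0.175
grip_force: 30.0
```

Call:
drive_tool([
  [[0,0,0.04],[0,0,0],-1],
  [[0,0,0.06],[0,0,0],-1],
  [[0,0,0.06],[0,0,0],-1],
  [[0,0,0.06],[0,0,0],-1],
])

```text
clock: 41.87
ee_pos: [0.5985, 0.2261, 0.172]
orientation: [-3.139, 0.001, 0.072]
ft_force: [-0.2, 0.5, -2.2]
width: 0.174
grip_force: 30.0
```

```bash
python3 - <<'E'
from h import *
import pickle
p,r,s=pose();print(p,s["orientation"],s["width"],s["ft_force"])
ci=imaging.camera_info("wrist"); im=imaging.get_image("wrist")[:,:,::-1]; pickle.dump((ci,p,r),open("ci14.pkl","wb")); cv2.imwrite("pics/w14.png",im)
t=imaging.get_image("top")[:,:,::-1]; cv2.imwrite("pics/t14.png",t)
o=np.zeros((600,800,3),np.uint8); o[:]=cv2.resize(im[60:330,140:500],(800,600),interpolation=cv2.INTER_CUBIC)
cv2.imwrite("pics/c14.png",o)
E
```

```text
[0.59853944 0.22607652 0.17197574] [-3.13930259e+00  9.18967090e-04  7.15572252e-02] 0.17367637002517766 [-0.15623545  0.4569966  -2.166512  ]
```

View pics/c14.png

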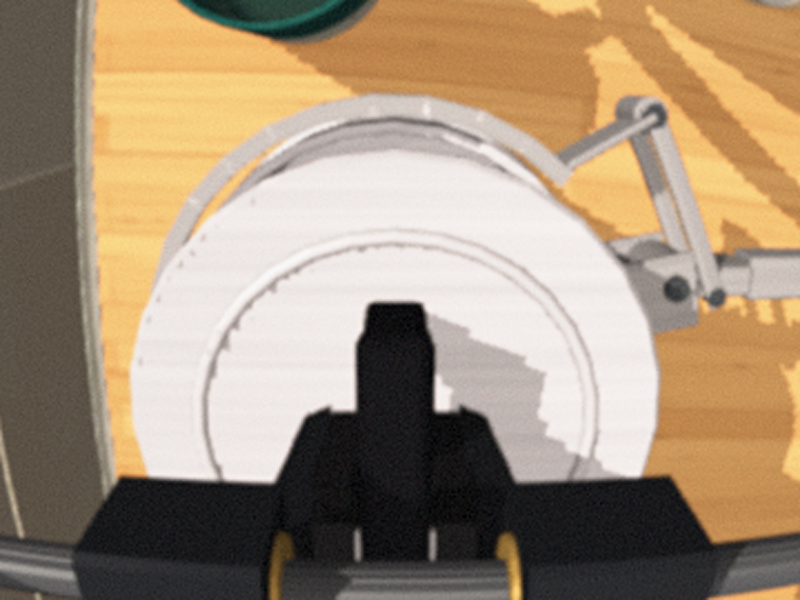

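```bash
python3 - <<'E'
from h import *
from scipy.optimize import least_squares
import pickle; ci,p,r=pickle.load(open("ci14.pkl","rb"))
W=lambda u,v,z:plane("wrist",140+u/2.222,60+v/2.222,z,ci)[:2]
def fit(P,R):
    s=least_squares(lambda c:np.hypot(*(P-c).T)-R,[.6,.22]); return s.x.round(4),(s.fun*1e3).round(1)
lid=np.array([W(*q,.166) for q in ((131,385),(658,380),(395,150),(175,263),(300,172),(500,168),(600,238),(640,310),(145,320))])
print("lid",fit(lid,.0695),"tcp",p)
dr=np.array([W(*q,.118) for q in ((400,95),(320,106),(265,130),(205,190),(165,260),(490,115))])
print("drum",fit(dr,.078),fit(dr,.0765))
print("piv",W(677,290,.111),"t",W(715,297,.111))
# top camera, numeric: predicted
E
```

```text
lid (array([0.5967, 0.2259]), array([-0.4, -1. ,  1. , -0.6, -0.4,  1.1,  0.2, -1.4, -0.8])) tcp [0.59853944 0.22607652 0.17197574]
drum (array([0.6002, 0.2258]), array([ 0.2,  0.4,  0.6, -0.9,  0.1, -0.5])) (array([0.6017, 0.2265]), array([ 0.1,  0.2,  0.5, -1. ,  0.4, -0.2]))
piv [0.62482252 0.13401192] t [0.62353949 0.11895652]
```

Call:
drive_tool([
  [[0.004,0,0.02],[0,0,0],-1],
  [[0.004,0,0.04],[0,0,0],-1],
  [[0.004,0,0.055],[0,0,0],-1],
  [[0.004,0,0.065],[0,0,0],-1],
  [[0.004,0,0.075],[0,0,0],-1],
  [[0.004,0,0.08],[0,0,0],-1],
  [[0.004,0,0.08],[0,0,0],-1],
  [[0.004,0,0.08],[0,0,0],-1],
])

```text
clock: 42.63
ee_pos: [0.6022, 0.2277, 0.1254]
orientation: [-3.139, -0.003, 0.073]
ft_force: [0.5, 0.0, -2.1]
width: 0.176
grip_force: 30.0
```

Call:
drive_tool([
  [[0,0,0.006],[0,0,0],-1],
  [[0,0,0.012],[0,0,0],-1],
  [[0,0,0.014],[0,0,0],-1],
  [[0,0,0.014],[0,0,0],-1],
])

```text
clock: 42.97
ee_pos: [0.6029, 0.2279, 0.119]
orientation: [-3.139, -0.005, 0.073]
ft_force: [-4.0, -1.4, 7.9]
width: 0.175
grip_force: 30.0
```

Call:
drive_tool([
  [[0,0,0],[0,0,0],0.0],
  [[0,0,0],[0,0,0],0.0],
  [[0,0,0],[0,0,0],0.0],
  [[0,0,0],[0,0,0],0.0],
  [[0,0,0],[0,0,0],0.0],
  [[0,0,0],[0,0,0],0.0],
  [[0,0,-0.06],[0,0,0],0.0],
  [[0,0,-0.12],[0,0,0],0],
  [[0,0,-0.18],[0,0,-0.03],0],
  [[0,0,-0.18],[0,0,-0.06],0],
  [[0,0,-0.18],[0,0,-0.1],0],
  [[0,0,-0.18],[0,0,-0.14],0],
])

```text
clock: 43.97
ee_pos: [0.6024, 0.2275, 0.2262]
orientation: [-3.141, -0.006, 0.517]
ft_force: [-0.0, 0.0, -0.8]
width: 0.499
grip_force: 0.0
```

```bash
python3 - <<'E'
from h import *
p,r,s=pose();print(p,s["orientation"],s["width"],delta([.39,.19,.2],down(1.68)))
E
```

```text
[0.60238686 0.22745117 0.22624964] [-3.14087282 -0.00561905  0.51747705] 0.4990321124821784 (array([-0.3388, -0.1208,  0.0419]), array([ 0.0008, -0.0017, -0.37  ]))
```

Call:
drive_tool([
  [[-0.34,-0.12,0.03],[0,0,-0.365],0],
  [[-0.34,-0.12,0.03],[0,0,-0.365],0],
  [[-0.34,-0.12,0.03],[0,0,-0.365],0],
  [[-0.34,-0.12,0.03],[0,0,-0.365],0],
  [[-0.34,-0.12,0.03],[0,0,-0.365],0],
  [[-0.34,-0.12,0.03],[0,0,-0.365],0],
  [[-0.34,-0.12,0.03],[0,0,-0.365],0],
  [[-0.34,-0.12,0.03],[0,0,-0.365],0],
  [[-0.34,-0.12,0.03],[0,0,-0.365],0],
  [[-0.34,-0.12,0.03],[0,0,-0.365],0],
  [[-0.34,-0.12,0.03],[0,0,-0.365],0],
  [[-0.34,-0.12,0.03],[0,0,-0.365],0],
])

```text
clock: 44.97
ee_pos: [0.3889, 0.1904, 0.2064]
orientation: [3.139, -0.003, 1.655]
ft_force: [0.8, 0.0, 0.3]
width: 0.502
grip_force: 0.0
```

Call:
drive_tool([
  [[0,0,0.08],[0,0,0],0],
  [[0,0,0.08],[0,0,0],0],
  [[0,0,0.08],[0,0,0],0],
  [[0,0,0.08],[0,0,0],0],
])

```text
clock: 45.3
ee_pos: [0.3887, 0.1905, 0.1585]
orientation: [3.14, -0.003, 1.657]
ft_force: [0.1, 0.2, -0.3]
width: 0.5
grip_force: 0.0
```

```bash
python3 - <<'E'
from h import *
import pickle
p,r,s=pose();print(p,s["orientation"],s["width"])
ci=imaging.camera_info("wrist"); im=imaging.get_image("wrist")[:,:,::-1]; pickle.dump(ci,open("ci15.pkl","wb")); cv2.imwrite("pics/w15.png",im)
g=cv2.cvtColor(im,cv2.COLOR_BGR2HSV); print("expected",pix("wrist",[.375,.3,.026],ci),pix("wrist",[.385,.2,.026],ci),pix("wrist",[.37,.35,.03],ci))
m=(g[:,:,2]<60).astype(np.uint8); n,l,st,ce=cv2.connectedComponentsWithStats(m)
for i in range(1,n):
    if 150<st[i,4]<60000: print(i,st[i],ce[i].round(1))
c0=pix("wrist",[.375,.27,.026],ci).astype(int); print(c0)
for v in range(40,270,12):
    print(v,"".join("#" if g[v,u,2]<60 else ("o" if g[v,u,1]<60 else ".") for u in range(230,420,3)))
E
```

```text
[0.38866903 0.19048842 0.15853471] [ 3.14044438e+00 -2.69685270e-03  1.65693445e+00] 0.4998730253362172
expected [313.46594159  69.19362875] [315.07491395 178.97512247] [312.673759    14.09106106]
1 [107  37  63  18 582] [131.4  45.7]
2 [ 42  50  62  15 474] [66.8 56.4]
3 [ 295   74   28  169 3679] [307.5 159. ]
4 [451 106  53 111 359] [463.  156.5]
6 [609 120  26  28 285] [621.7 129.4]
9 [624 127  16  64 828] [632.5 160.4]
16 [    0   192   640   208 50640] [323.2 333.2]
19 [  0 238  61  64 436] [ 35.3 265.6]
20 [ 359  244  147  119 8824] [429.9 305. ]
[310 102]
40 ooooooooooooooooooooooooooooooo.................................
52 ooooooooooooooooooooooooooooooo.................................
64 ..ooooooooooooooooooooooooooooo.................................
76 ......ooooooooooooo...#######...................................
88 ooooooooooooooooooo...########..................................
100 ooooooooooooooooooo...########..................................
112 ooooooooooooooooooo...########..................................
124 ooooooooo.oooooooo....########..................................
136 ooooooooo.oooooooo.....#######..................................
148 ooooooooo.oooooooo.....#######..................................
160 oooooooo#ooooooooo.....#######..................................
172 oooooooo#oooooooo......#######..................................
184 oooooooo#oooooooo......#######..................................
196 oooooooo#oooooooo......#######..................................
208 ooooooooooooooooo......#######..................................
220 oooooooooooooooo.......#######..................................
232 oooooooooooooooo......#########.................................
244 oooooooo.o#....o................................##..............
256 oooooo##########............................##########..........
268 oo.#############...........................#############........
```

```bash
python3 - <<'E'
from h import *
import pickle; ci=pickle.load(open("ci15.pkl","rb")); im=cv2.imread("pics/w15.png"); g=cv2.cvtColor(im,cv2.COLOR_BGR2HSV)
m=(g[:,:,2]<60).astype(np.uint8); n,l,st,ce=cv2.connectedComponentsWithStats(m); k=l[160,307]
A=[]
for v in range(84,226,6):
    x=np.where(l[v]==k)[0]; a=plane("wrist",x.min()-.5,v,.026,ci)[:2]; b=plane("wrist",x.max()+.5,v,.026,ci)[:2]; A.append(np.r_[(a+b)/2,np.hypot(*(a-b))])
A=np.array(A); f=np.polyfit(A[:,1],A[:,0],1); print("x=",f,"ang",90-np.degrees(np.arctan(f[0])),"w",A[:,2].mean(), (A[:,0]-np.polyval(f,A[:,1])).std())
for v,z in ((73.5,.026),(73.5,.03),(243.5,.03),(228,.03)):
    print(v,z,plane("wrist",307,v,z,ci).round(4))
p,r,s=pose(); 
# socket: gray columns rows 15-75
for v in (30,45,60): 
    x=np.where((g[v,250:400,1]<60))[0]+250; print(v,x.min(),x.max(),plane("wrist",x.max()+.5,v,.03,ci).round(4), g[v,280:330:4,2])
for v in range(0,34,3): print(v,g[v,296:324:6,2])
E
```

```text
x= [-0.09680585  0.39754108] ang 95.5293369210463 w 0.01940599974204794 0.00020246566413705357
73.5 0.026 [0.3697 0.2957 0.026 ]
73.5 0.03 [0.3698 0.2954 0.03  ]
243.5 0.03 [0.3825 0.1347 0.03  ]
228 0.03 [0.3813 0.1515 0.03  ]
30 250 322 [0.3798 0.3358 0.03  ] [106 104 133 186 218 214 211 216 213 209 213 241 239]
45 250 322 [0.381  0.3221 0.03  ] [106 105 150 208 213 218 211 214 212 208 212 241 241]
60 250 322 [0.3821 0.3085 0.03  ] [109 118 125 186 216 217 214 215 215 201 205 240 240]
0 [236 242 243 242 246]
3 [236 242 242 239 240]
6 [241 242 244 240 241]
9 [244 242 242 240 239]
12 [239 239 240 237 238]
15 [210 212 216 210 212]
18 [211 210 217 213 214]
21 [213 213 214 214 212]
24 [211 212 216 212 216]
27 [213 212 212 209 209]
30 [218 213 216 208 213]
33 [213 214 217 215 211]
```

Call:
drive_tool([
  [[0.0558,-0.0166,0.06],[0,0,-0.003],0],
  [[0.0558,-0.0166,0.12],[0,0,-0.003],0],
  [[0.0558,-0.0166,0.18],[0,0,-0.003],0],
  [[0.0558,-0.0166,0.22],[0,0,-0.003],0],
  [[0.0558,-0.0166,0.25],[0,0,-0.003],0],
  [[0.0558,-0.0166,0.256],[0,0,-0.003],0],
  [[0.0558,-0.0166,0.256],[0,0,-0.003],-1],
  [[0.0558,-0.0166,0.256],[0,0,-0.003],-1],
  [[0.0558,-0.0166,0.256],[0,0,-0.003],-1],
  [[0.0558,-0.0166,0.256],[0,0,-0.003],-1],
  [[0.0558,-0.0166,0.256],[0,0,-0.003],-1],
  [[0.0558,-0.0166,0.256],[0,0,-0.003],-1],
])

```text
clock: 46.35
ee_pos: [0.378, 0.2239, 0.0066]
orientation: [3.136, -0.003, 1.668]
ft_force: [-1.2, -0.2, 7.2]
width: 0.244
grip_force: 30.0
```

Call:
drive_tool([
  [[0,0,0],[0,0,0],-1],
  [[0,0,0],[0,0,0],-1],
  [[0,0,0],[0,0,0],-1],
])

```text
clock: 46.6
ee_pos: [0.378, 0.2239, 0.0065]
orientation: [3.136, -0.003, 1.668]
ft_force: [-1.1, -0.2, 7.4]
width: 0.247
grip_force: 30.0
```

```bash
python3 - <<'E'
from h import *
p,r,s=pose();print(p,s["orientation"],s["width"],s["grip_force"],s["ft_force"])
x=r.apply([1,0,0]);print(x)
import pickle
for f in ("ci12.pkl",): pass
E
```

```text
[0.3779892  0.22387999 0.00654685] [ 3.13558698 -0.00322552  1.66772937] 0.24667786821138932 29.997084990609437 [-1.07123431 -0.1745629   7.41736529]
[-0.09678081  0.99530049  0.00322551]
```

Call:
drive_tool([
  [[0,0,-0.05],[0,0,0],-1],
  [[0,0,-0.12],[0,0,0],-1],
  [[0,0,-0.19],[0,0,0],-1],
  [[0,0,-0.26],[0,0,0],-1],
  [[-0.03,0,-0.32],[0,0,0],-1],
  [[-0.1,0.04,-0.38],[0,0,-0.005],-1],
  [[-0.16,0.08,-0.406],[0,0,-0.005],-1],
  [[-0.22,0.11,-0.406],[0,0,-0.005],-1],
  [[-0.28,0.14,-0.406],[0,0,-0.005],-1],
  [[-0.34,0.18,-0.406],[0,0,-0.005],-1],
  [[-0.4,0.22,-0.406],[0,0,-0.005],-1],
  [[-0.449,0.244,-0.406],[0,0,-0.005],-1],
])

```text
clock: 47.6
ee_pos: [0.5418, -0.0232, 0.2491]
orientation: [3.137, -0.002, 1.683]
ft_force: [0.8, 1.4, -1.3]
width: 0.249
grip_force: 30.0
```

Call:
drive_tool([
  [[0,0,0],[0,0,0],-1],
  [[0,0,0],[0,0,0],-1],
  [[0,0,0],[0,0,0],-1],
  [[0,0,0],[0,0,0],-1],
])

```text
clock: 47.93
ee_pos: [0.54, -0.0203, 0.2482]
orientation: [3.139, -0.003, 1.684]
ft_force: [-0.4, -0.0, -2.0]
width: 0.248
grip_force: 30.0
```

```bash
python3 - <<'E'
from h import *
import pickle
p,r,s=pose();print(p,s["orientation"],s["width"],s["ft_torque"])
ci=imaging.camera_info("wrist"); im=imaging.get_image("wrist")[:,:,::-1]; pickle.dump((ci,p,r),open("ci16.pkl","wb")); cv2.imwrite("pics/w16.png",im)
g=cv2.cvtColor(im,cv2.COLOR_BGR2HSV)
print("exp stub",pix("wrist",[.6285,.1057,.108],ci),pix("wrist",[.635,.056,.108],ci),"piv",pix("wrist",[.6265,.1345,.111],ci))
print("exp mouth", pix("wrist",p+r.apply([.13,0,-.0235]),ci),pix("wrist",p+r.apply([.08,0,-.0235]),ci))
for v in range(0,150,5):
    print("%3d"%v,"".join("#" if g[v,u,2]<60 else ("o" if g[v,u,1]<60 else ".") for u in range(250,490,2)))
E
```

```text
[ 0.54002816 -0.02028849  0.24823422] [ 3.13902170e+00 -3.09516839e-03  1.68415623e+00] 0.24773382829131094 [-0.07521937 -0.07332321 -0.03222074]
exp stub [426.80947741  70.3441609 ] [425.78844627 122.22922416] piv [429.29884213  40.70454403]
exp mouth [319.44077946 -12.47966025] [319.34225323 109.49892914]
  0 ...............ooooooooooooooooooooooooooooooooooooooooooooooooooooooooooooooooooooooooooooooooooooooooooo..oooo..oooooo
  5 ...............oooooooooooooooooooooooooooooooooooooooooooooooooooooooooooooooooooooooooooooooooooooooo....ooo..........
 10 ...............ooooooooooooooooooooooooooooooooooooooooooooooooooooooooooooooooooooooooooooooooooo.......oooooo.........
 15 ...............oooooooooooooooooooooooooooooooooooooooooooooooooooooooooooooooooooooooooooooooo...........oooooo........
 20 ...............ooooooooooooooooooooooooooooooooooooooooooooooooooooooooooooooooooooooooooooooo.............oooooo.......
 25 ...............oooooooooooooooooooooooooooooooooooooo.##ooooooooooooooooooooooooooooooooooooooo.............oooooo......
 30 ...............oooooooooooooooooooooo
[... 2258 characters left out ...]
ooooooo..............................................................oooooo
125 ................oooooooooooooooooooooooooooooooooooo.............................................................ooooooo
130 .......................######################....................................................................ooooooo
135 ......................########################....................................................................oooooo
140 ......................########################......................................................................oooo
145 ......................########################..........................................................................
```

```bash
python3 - <<'E'
from h import *
import pickle; ci,p,r=pickle.load(open("ci16.pkl","rb")); im=cv2.imread("pics/w16.png"); g=cv2.cvtColor(im,cv2.COLOR_BGR2HSV)
S=[]
for v in range(58,120,4):
    x=np.where(g[v,405:450,1]<60)[0]+405
    if len(x): a=plane("wrist",x.max()+.5,v,.108,ci); b=plane("wrist",x.min()-.5,v,.092,ci); b2=plane("wrist",x.min()-.5,v,.108,ci); print(v,x.min(),x.max(),a[:2].round(4),b[:2].round(4),b2[:2].round(4),g[v,x.min():x.max()+1,2])
for v in range(110,124): print(v,g[v,420:434:3,1],end=" ")
print()
z=p[2]+.0085
print("socket back",[plane("wrist",318,v,z+h,ci).round(4) for v,h in ((128,.015),(128,.011))],"tool x:",[r.inv().apply(plane("wrist",318,v,z+h,ci)-p).round(4) for v,h in ((128,.015),(128,.011))])
for v in (20,60,100): print("lat",[r.inv().apply(plane("wrist",u,v,z+.015,ci)-p).round(4) for u in (279.5,355.5)])
for v in (60,100):
  x=np.where(g[v,250:380,1]<60)[0]+250; print(x.min(),x.max())
E
```

```text
58 416 433 [0.6337 0.1192] [0.6207 0.1181] [0.6158 0.1152] [ 50  35  28  33  40  44  64  92 118 133 127 132 150 172 195 205 209 192]
62 419 433 [0.6342 0.1153] [0.6243 0.1147] [0.6192 0.112 ] [ 79  71  71  74  93 142 190 208 216 214 209 208 209 212 224]
66 419 433 [0.6347 0.1114] [0.6248 0.1106] [0.6197 0.1081] [ 80  72  72  73 103 150 189 205 211 214 208 210 205 210 215]
70 419 432 [0.6342 0.1073] [0.6253 0.1066] [0.6202 0.1043] [ 77  76 101 116 120 122 130 140 145 148 143 156 163 178]
74 418 434 [0.6367 0.1038] [0.6248 0.1023] [0.6197 0.1003] [ 70  88 129 171 215 219 223 223 222 220 214 214 213 212 215 217 226]
78 418 434 [0.6373 0.1   ] [0.6253 0.0983] [0.6203 0.0965] [ 80  93 144 183 210 218 219 216 218 210 215 209 213 211 215 218 225]
82 417 434 [0.6378 0.0961] [0.6248 0.0941] [0.6198 0.0925] [ 87  77 103 149 193 214 221 217 218 218 215 212 210 210 213 211 215 225]
86 417 434 [0.6384 0.0923] [0.6254 0.0901] [0.6203 0.0887] [ 73  81 103 153 196 217 216 221 215 215 213 212 212 210 214 214 211 227]
90 417 433 [0.6379 0.0882] [0.626  0.0861] [0.6209 0.0849] [ 82  79 113 161 198 214 
[... 968 characters left out ...]
1 19 20 30] 113 [33 22 19 21 60] 114 [ 16  27  16  17 104] 115 [ 23  20  21  18 129] 116 [ 22  20  24  29 145] 117 [ 20  26  21  40 152] 118 [ 46  17  19  87 153] 119 [106  34  45 122 139] 120 [139  96 108 146 135] 121 [148 132 140 147 140] 122 [153 151 156 132 136] 123 [145 154 148 129 135] 
socket back [array([0.5312, 0.0517, 0.2717]), array([0.5313, 0.0514, 0.2677])] tool x: [array([ 0.0726, -0.0005, -0.0233]), array([ 0.0722, -0.0005, -0.0193])]
lat [array([ 0.1164, -0.0155, -0.0232]), array([ 0.1164,  0.014 , -0.0231])]
lat [array([ 0.0999, -0.0154, -0.0232]), array([ 0.0999,  0.014 , -0.0232])]
lat [array([ 0.0839, -0.0156, -0.0233]), array([ 0.084 ,  0.0141, -0.0232])]
279 354
279 354
```

Call:
drive_tool([
  [[-0.04,0.05,0],[0,0,0],-1],
  [[-0.09,0.11,0],[0,0,0],-1],
  [[-0.128,0.172,0],[0,0,0],-1],
  [[-0.128,0.172,0.06],[0,0,0],-1],
  [[-0.128,0.172,0.12],[0,0,0],-1],
  [[-0.128,0.172,0.18],[0,0,0],-1],
  [[-0.128,0.172,0.22],[0,0,0],-1],
  [[-0.128,0.172,0.25],[0,0,0],-1],
  [[-0.128,0.172,0.261],[0,0,0],-1],
  [[-0.128,0.172,0.261],[0,0,0],-1],
  [[-0.128,0.172,0.261],[0,0,0],-1],
  [[-0.128,0.172,0.261],[0,0,0],-1],
])

```text
clock: 48.98
ee_pos: [0.6537, -0.0855, 0.0939]
orientation: [3.136, -0.001, 1.684]
ft_force: [0.4, 0.0, -1.9]
width: 0.25
grip_force: 30.0
```

```bash
python3 - <<'E'
from h import *
p,r,s=pose();print(p,s["orientation"],s["width"],s["ft_force"],s["ft_torque"],delta([.651,-.085,.0915],down(1.682)),delta([.6445,-.0275,.0915],down(1.682)))
E
```

```text
[ 0.65370272 -0.08549343  0.09393854] [ 3.13552067e+00 -1.33330680e-03  1.68391789e+00] 0.2500477083702779 [ 0.39545742  0.02902128 -1.88235346] [-0.08074401 -0.10818595  0.02601619] (array([ 0.0013, -0.0044,  0.004 ]), array([ 0.0019, -0.0004,  0.0006])) (array([ 0.0978, -0.0044,  0.0042]), array([ 0.0019, -0.0004,  0.0006]))
```

Call:
drive_tool([
  [[0.0,-0.0044,0.004],[0.001,0,0],-1],
  [[0.0,-0.0044,0.004],[0.001,0,0],-1],
  [[0.0,-0.0044,0.004],[0.001,0,0],-1],
  [[0.012,-0.0044,0.004],[0.001,0,0],-1],
  [[0.024,-0.0044,0.004],[0.001,0,0],-1],
  [[0.036,-0.0044,0.004],[0.001,0,0],-1],
  [[0.05,-0.0044,0.004],[0.001,0,0],-1],
  [[0.05,-0.0044,0.004],[0.001,0,0],-1],
  [[0.05,-0.0044,0.004],[0.001,0,0],-1],
])

```text
clock: 49.73
ee_pos: [0.6464, -0.0551, 0.0893]
orientation: [-3.141, -0.003, 1.685]
ft_force: [-0.1, 0.3, -1.3]
width: 0.247
grip_force: 30.0
```

```bash
python3 - <<'E'
from h import *
p,r,s=pose();print(p,s["orientation"],s["width"],s["ft_force"],s["ft_torque"])
E
```

```text
[ 0.64642138 -0.05511372  0.08934601] [-3.14145500e+00 -2.69019630e-03  1.68457047e+00] 0.24727558212214887 [-0.0870444   0.28298777 -1.28132885] [-0.09338359 -0.1239723  -0.04251678]
```

Call:
drive_tool([
  [[0.0,0.0015,-0.003],[0,0,0],-1],
  [[0.015,0.0015,-0.003],[0,0,0],-1],
  [[0.03,0.0015,-0.003],[0,0,0],-1],
  [[0.045,0.0015,-0.003],[0,0,0],-1],
  [[0.045,0.0015,-0.003],[0,0,0],-1],
  [[0.045,0.0015,-0.003],[0,0,0],-1],
])

```text
clock: 50.23
ee_pos: [0.6441, -0.0282, 0.0911]
orientation: [-3.141, -0.003, 1.685]
ft_force: [1.1, -0.3, -1.9]
width: 0.249
grip_force: 30.0
```

```bash
python3 - <<'E'
from h import *
import pickle
p,r,s=pose();print(p,s["orientation"],s["width"],s["ft_force"],s["ft_torque"])
ci=imaging.camera_info("wrist"); im=imaging.get_image("wrist")[:,:,::-1]; cv2.imwrite("pics/w17.png",im); g=cv2.cvtColor(im,cv2.COLOR_BGR2HSV)
t=imaging.get_image("top")[:,:,::-1]; cv2.imwrite("pics/t17.png",t)
print(pix("wrist",[.6265,.1345,.111],ci),pix("wrist",[.630,.10,.115],ci))
for v in range(0,40,3): print("%3d"%v,"".join("%x"%(int(g[v,u,2])>>4) if g[v,u,1]<60 else "." for u in range(250,400,2)))
E
```

```text
[ 0.6440733  -0.02822562  0.09109682] [-3.14108668e+00 -2.68611344e-03  1.68459730e+00] 0.24854320280555717 [ 1.12553205 -0.31764534 -1.94876943] [-0.07614727 -0.05725132 -0.0536021 ]
[321.80864848 -75.87850835] [320.95182943 -10.40856927]
  0 ...............cdddabddddddddddddddddeedddddddd9bddd.......................
  3 ...............cdddabdddddddeddcdddddeeddedddddacddd.......................
  6 ...............cdddacddddddddddddddddeededddddd9bddd.......................
  9 ...............cddd9cdddddddddddddddeeededddddd9bddde......................
 12 ...............cddd9cddddddddddddddddeeedddddddabddd.......................
 15 ...............cdddacdddddddeddddddddeeedddddddbbddd.......................
 18 ...............cdddbcddddddddddddddddededddddddbbddd.......................
 21 ...............cdddbcdddddddeddddddddedddedddddcbdddd......................
 24 ...............cdddabdddddddeddddddddddddddddddcbdddd......................
 27 ...............cdddabdddddddddddddddededdedddddabdddd......................
 30 ...............cdddabddddddddddddddddeeededddddabddde......................
 33 ...............cddd9cddddddddddddddddeeedddddddbbddde......................
 36 ...............cddd9cdddddddddddeddddedddedddddabddde......................
 39 ...............cddd9cddddddddddddddddeeddddddddabddde......................
```

Call:
drive_tool([
  [[0.004,0,0],[0,0,0],-1],
  [[0.008,0,0],[0,0,0],-1],
  [[0.012,0,0],[0,0,0],-1],
  [[0.012,0,0],[0,0,0],-1],
])

```text
clock: 50.67
ee_pos: [0.6435, -0.0222, 0.0913]
orientation: [-3.142, -0.002, 1.683]
ft_force: [-0.1, -1.7, -2.3]
width: 0.242
grip_force: 30.0
```

```bash
python3 - <<'E'
from h import *
p,r,s=pose(); v=r.inv().apply(p-np.array([.626,.1345,p[2]])); print(v,s["ft_force"])
for d in range(5,61,5):
    t=np.radians(d); print(d,((R.from_rotvec([0,0,t]).apply(v)-v)/.6)[:2].round(4),round(t/np.pi,4))
E
```

```text
[-0.15769199 -0.00016841 -0.00029867] [-0.14658061 -1.69285519 -2.31992457]
5 [ 0.001  -0.0229] 0.0278
10 [ 0.004  -0.0456] 0.0556
15 [ 0.009 -0.068] 0.0833
20 [ 0.0159 -0.0899] 0.1111
25 [ 0.0247 -0.111 ] 0.1389
30 [ 0.0354 -0.1314] 0.1667
35 [ 0.0477 -0.1507] 0.1944
40 [ 0.0617 -0.1689] 0.2222
45 [ 0.0772 -0.1858] 0.25
50 [ 0.0941 -0.2012] 0.2778
55 [ 0.1123 -0.2152] 0.3056
60 [ 0.1317 -0.2275] 0.3333
```

Call:
drive_tool([
  [[0.001,-0.0229,0],[0,0,0.0278],-1],
  [[0.004,-0.0456,0],[0,0,0.0556],-1],
  [[0.009,-0.068,0],[0,0,0.0833],-1],
  [[0.0159,-0.09,0],[0,0,0.111],-1],
  [[0.0159,-0.09,0],[0,0,0.111],-1],
])

```text
clock: 51.08
ee_pos: [0.5901, -0.0183, 0.0926]
orientation: [3.137, -0.004, 1.328]
ft_force: [10.3, 0.6, -2.3]
width: 0.249
grip_force: 30.7
```

```bash
python3 - <<'E'
from h import *
p,r,s=pose(); v=r.inv().apply(p-np.array([.626,.1345,p[2]])); print(p,s["orientation"],v,r.inv().apply(s["ft_force"]),s["ft_torque"],s["width"])
E
```

```text
[ 0.59010973 -0.01831866  0.09257928] [ 3.1366078  -0.00407321  1.32801454] [-0.1569638   0.00190363 -0.00062987] [3.09347447 9.81662338 2.40495599] [-0.01303124 -1.55323869 -0.71580347] 0.24858676735649954
```

Call:
drive_tool([
  [[0.001,-0.0229,0],[0,0,0.0278],-1],
  [[0.004,-0.0456,0],[0,0,0.0556],-1],
  [[0.009,-0.068,0],[0,0,0.0833],-1],
  [[0.0159,-0.09,0],[0,0,0.111],-1],
  [[0.0247,-0.111,0],[0,0,0.139],-1],
  [[0.0354,-0.1314,0],[0,0,0.1667],-1],
  [[0.0477,-0.1507,0],[0,0,0.1944],-1],
  [[0.0617,-0.1689,0],[0,0,0.2222],-1],
  [[0.0772,-0.1858,0],[0,0,0.25],-1],
  [[0.0941,-0.2012,0],[0,0,0.2778],-1],
  [[0.0941,-0.2012,0],[0,0,0.2778],-1],
])

```text
clock: 52.0
ee_pos: [0.4844, 0.0656, 0.0921]
orientation: [-3.14, -0.002, 0.459]
ft_force: [0.7, -1.4, -1.3]
width: 0.243
grip_force: 29.8
```

```bash
python3 - <<'E'
from h import *
p,r,s=pose(); v=r.inv().apply(p-np.array([.626,.1345,p[2]])); print(p,s["orientation"],v,r.inv().apply(s["ft_force"]),s["ft_torque"],s["width"])
E
```

```text
[0.48442206 0.06555017 0.09209517] [-3.13950659e+00 -1.93957739e-03  4.59151398e-01] [-0.15747197 -0.0009376  -0.00030347] [-0.00930907  1.52575775  1.31070202] [-0.24133839 -0.16816722 -0.12514377] 0.24326018076399414
```

Call:
drive_tool([
  [[0.001,-0.0229,0],[0,0,0.0278],-1],
  [[0.004,-0.0456,0],[0,0,0.0556],-1],
  [[0.006,-0.0575,0],[0,0,0.065],-1],
  [[0.006,-0.0575,0],[0,0,0.065],-1],
  [[0.006,-0.0575,0],[0,0,0.065],-1],
])

```text
clock: 52.42
ee_pos: [0.4725, 0.097, 0.0916]
orientation: [-3.139, 0.0, 0.261]
ft_force: [0.5, 0.3, -2.4]
width: 0.25
grip_force: 29.8
```

```bash
python3 - <<'E'
from h import *
p,r,s=pose(); v=r.inv().apply(p-np.array([.626,.1345,p[2]])); print(p,s["orientation"],v,r.inv().apply(s["ft_force"]),s["ft_torque"],s["width"])
d=p[:2]-[.626,.1345]; print("bar angle",np.degrees(np.arctan2(d[1],d[0])))
E
```

```text
[0.47246372 0.09698579 0.09160244] [-3.13884973e+00  8.90680778e-05  2.61499842e-01] [-1.58015096e-01 -3.45478598e-03  2.35503874e-05] [ 0.60316393 -0.13981018  2.38660598] [ 0.02575001  0.03006512 -0.00199024] 0.25036361414734204
bar angle -166.26967643877927
```

Call:
drive_tool([
  [[0,-0.008,0],[0,0,0.006],-1],
  [[0,-0.015,0],[0,0,0.01],-1],
  [[0,-0.015,0],[0,0,0.01],-1],
])

```text
clock: 52.67
ee_pos: [0.4715, 0.1044, 0.0921]
orientation: [-3.141, -0.002, 0.226]
ft_force: [3.4, -7.2, -3.2]
width: 0.253
grip_force: 30.6
```

```bash
python3 - <<'E'
from h import *
import pickle
p,r,s=pose(); print(p,s["orientation"],r.inv().apply(s["ft_force"]),s["ft_torque"])
d=p[:2]-[.626,.1345]; print("bar angle",np.degrees(np.arctan2(d[1],d[0])))
E
```

```text
[0.47148226 0.10441935 0.09209297] [-3.14131281e+00 -1.87436333e-03  2.25999576e-01] [1.70567563 7.74637511 3.16573093] [-1.17592301 -0.2834582  -0.69247298]
bar angle -168.98376448276628
```

Call:
drive_tool([
  [[-0.001,0.0174,0],[0,0,-0.016],-1],
  [[-0.001,0.0174,0],[0,0,-0.016],-1],
  [[-0.001,0.0174,0],[0,0,-0.016],-1],
  [[-0.015,0.018,0],[0,0,-0.016],-1],
  [[-0.035,0.019,0],[0,0,-0.016],-1],
  [[-0.055,0.0205,0],[0,0,-0.016],-1],
  [[-0.075,0.0215,0],[0,0,-0.016],-1],
  [[-0.095,0.0225,0],[0,0,-0.016],-1],
  [[-0.11,0.0234,0],[0,0,-0.016],-1],
  [[-0.11,0.0234,0],[0,0,-0.016],-1],
  [[-0.11,0.0234,0],[0,0,-0.016],-1],
])

```text
clock: 53.58
ee_pos: [0.4088, 0.0774, 0.0917]
orientation: [-3.139, -0.001, 0.276]
ft_force: [0.4, -0.4, -2.0]
width: 0.248
grip_force: 29.8
```

```bash
python3 - <<'E'
from h import *
import pickle
p,r,s=pose(); print(p,s["orientation"],r.inv().apply(s["ft_force"]),s["ft_torque"],s["width"])
ci=imaging.camera_info("wrist"); im=imaging.get_image("wrist")[:,:,::-1]; cv2.imwrite("pics/w18.png",im); g=cv2.cvtColor(im,cv2.COLOR_BGR2HSV)
print(pix("wrist",[.549,.112,.108],ci))
c=imaging.camera_info("top"); t=imaging.get_image("top")[:,:,::-1]; cv2.imwrite("pics/t18.png",t)
P=np.array([.626,.1345]);
for a in (-163.8,-83.8): 
    q=P+.0805*np.array([np.cos(np.radians(a)),np.sin(np.radians(a))]); print(a,q,pix("top",[*q,.108]))
print(pix("top",[*P,.111]))
gt=cv2.cvtColor(t,cv2.COLOR_BGR2HSV)
for v in range(178,250,3): print("%3d"%v,"".join("%x"%(int(gt[v,u,2])>>4) if gt[v,u,1]<60 else "." for u in range(170,290)))
E
```

```text
[0.40880709 0.07738225 0.09173537] [-3.13891828e+00 -7.51741293e-04  2.76012206e-01] [0.29580097 0.52161409 2.04163516] [ 0.01544364 -0.00625576  0.00493553] 0.2479363617228207
[330.47994722 -38.49229641]
-163.8 [0.54869636 0.11204122] [245.45012991 210.94775075]
-83.8 [0.63469395 0.05447085] [260.97843708 183.35828629]
[236.08383655 188.80990809]
178 ...............3...........34568999aaaaaaaaab............55899..........................................................
181 .................433.34689a999aabcdddddddddddcbaaaa975.......ba.........................................................
184 ...................89a989abcdddddddccccddddddededddca.........ba........................................................
187 ..................b989bddddddca632259cddddddddddddddddc......aa9878.....................................................
190 ................a88acdddddddddc8422.37abcdddddddddcdddddc...bbbaaaab....................................................
193 ..............b98bdddddccdddddda6322479aa9aaaaabcdedddeedca9989987688...................................................

[... 1549 characters left out ...]
..56666665322334555555555555556566555555555555566666666433333..33333333....
235 ...............................................766666543222344444444444444444455555555555445566666654333......33333333..
238 ...............................................66666643222223444444444444444444444444444444467766665333........33333334.
241 ..............................................8666665432222223........444444444444444444443356666665323.........22234433
244 ..............................................666666432222223..........54433444444443333333456666665323..........22222..
247 .............................................76666653222222223.....3333334544333333333333345666666653223..444...........
```

Call:
drive_tool([
  [[-0.055,0.06,0],[0,0,-0.03],-1],
  [[-0.055,0.12,0],[0,0,-0.06],-1],
  [[-0.055,0.17,0],[0,0,-0.1],-1],
  [[-0.055,0.1705,0],[0,0,-0.14],-1],
  [[-0.055,0.1705,0],[0,0,-0.18],-1],
  [[-0.055,0.1705,0],[0,0,-0.22],-1],
  [[-0.055,0.1705,0],[0,0,-0.26],-1],
  [[-0.055,0.1705,0.02],[0,0,-0.3],-1],
  [[-0.055,0.1705,0.04],[0,0,-0.34],-1],
  [[-0.055,0.1705,0.07],[0,0,-0.38],-1],
  [[-0.055,0.1705,0.1],[0,0,-0.412],-1],
  [[-0.055,0.1705,0.11],[0,0,-0.412],-1],
])

```text
clock: 54.68
ee_pos: [0.4043, -0.0296, 0.0235]
orientation: [-3.138, -0.004, 1.575]
ft_force: [-0.3, 0.9, -1.9]
width: 0.248
grip_force: 29.8
```

Call:
drive_tool([
  [[0,0,0],[0,0,0],-1],
  [[0,0,0],[0,0,0],-1],
])

```text
clock: 54.85
ee_pos: [0.4055, -0.03, 0.0255]
orientation: [-3.141, -0.003, 1.567]
ft_force: [-0.2, 0.1, -1.7]
width: 0.246
grip_force: 29.8
```

```bash
python3 - <<'E'
from h import *
p,r,s=pose(); print(p,s["orientation"],s["width"],delta([.405,-.03,.0065],down(1.57)))
E
```

```text
[ 0.40545087 -0.03000542  0.02546299] [-3.14070015e+00 -2.84080446e-03  1.56717727e+00] 0.2457097303969514 (array([-0.0001, -0.0007,  0.0316]), array([-0.0003, -0.0009, -0.0009]))
```

Lower, release, rise, then inspect the tray's state numerically.

Call:
drive_tool([
  [[0,0,0.015],[0,0,0],-1],
  [[0,0,0.028],[0,0,0],-1],
  [[0,0,0.032],[0,0,0],-1],
  [[0,0,0.032],[0,0,0],-1],
  [[0,0,0.032],[0,0,0],0.1],
  [[0,0,0.032],[0,0,0],0.1],
  [[0,0,0.032],[0,0,0],0.1],
  [[0,0,0.032],[0,0,0],0.1],
  [[0,0,0.0],[0,0,0],0.1],
  [[0,0,-0.06],[0,0,0],0.1],
  [[0,0,-0.12],[0,0,0],0.1],
  [[0,0,-0.19],[0,0,0],0.1],
])

```text
clock: 55.85
ee_pos: [0.4038, -0.0298, 0.1394]
orientation: [-3.138, -0.004, 1.571]
ft_force: [0.4, 0.0, 0.3]
width: 0.551
grip_force: 0.0
```

Call:
drive_tool([
  [[-0.2,0,-0.1],[0,0,0],0.5],
  [[-0.27,0,-0.2],[0,0,0],0.5],
  [[-0.27,0,-0.2],[0,0,0],0.5],
  [[-0.27,0,-0.2],[0,0,0],0.5],
  [[-0.27,0,-0.2],[0,0,0],0.5],
  [[-0.27,0,-0.2],[0,0,0],0.5],
  [[-0.27,0,-0.2],[0,0,0],0.5],
])

```text
clock: 56.43
ee_pos: [0.4055, -0.194, 0.2595]
orientation: [3.14, -0.001, 1.568]
ft_force: [-0.6, 1.0, -0.0]
width: 0.752
grip_force: 0.0
```

```bash
python3 - <<'E'
from h import *
p,r,s=pose(); print(p,s["orientation"],s["width"],s["ft_force"])
im=imaging.get_image("wrist")[:,:,::-1]; ci=imaging.camera_info("wrist"); cv2.imwrite("pics/w19.png",im); sd=imaging.get_image("side")[:,:,::-1]; cv2.imwrite("pics/s19.png",sd)
g=cv2.cvtColor(im,cv2.COLOR_BGR2HSV)
print("lip exp",pix("wrist",[.3407,-.3789,.014],ci),pix("wrist",[.4326,-.3723,.014],ci),"back exp",pix("wrist",[.335,-.527,.014],ci),pix("wrist",[.43,-.52,.014],ci))
gs=cv2.cvtColor(sd,cv2.COLOR_BGR2HSV)
print([ (q,pix("side",q).round(1)) for q in ([.3407,-.3789,.014],[.4326,-.3723,.014],[.335,-.527,.014],[.43,-.52,.014],[.38,-.6,.036])])
for v in range(188,232,2): print("%3d"%v,"".join(("#" if gs[v,u,2]<50 else "%x"%(int(gs[v,u,2])>>4)) if gs[v,u,1]<60 or gs[v,u,2]<50 else "." for u in range(110,250)))
E
```

```text
[ 0.4055119  -0.19399025  0.25949401] [ 3.14027981e+00 -1.29868295e-03  1.56783430e+00] 0.7516008474563537 [-0.63866721  1.03478381 -0.00269164]
lip exp [276.11736869 285.47845613] [336.71379404 282.3459163 ] back exp [279.00276255 351.54380391] [332.47408586 349.62171965]
[([0.3407, -0.3789, 0.014], array([223.7, 196. ])), ([0.4326, -0.3723, 0.014], array([233.5, 212.7])), ([0.335, -0.527, 0.014], array([179.9, 208.6])), ([0.43, -0.52, 0.014], array([188.5, 227. ])), ([0.38, -0.6, 0.036], array([158. , 220.2]))]
188 ............................................................................9abbbb.bb...b.bbbbb.b..bbbbbbbbbbbb.bbb.aabbbb.bb....bb.bbbbbbbb
190 ............................................................................9aa.bbbbbbbbbbb.....b.bbbbb.bbbbb.b...bbbb..bbbbb..bbbbbbbbbbbbb
192 .............................................................................9aa.bb..b.bbbbbbbbbbbbbbbb..bbb.b.bbbbb.b...bbbb..bbbbb..b.bbb.
194 ..............................................................................aabbbbbbbbbbbbb.bbbbbbb.bb.b.bbbbbbbbbbbbb....bbbbbbbb.b......
1
[... 1908 characters left out ...]
.############################..############...........................................................baaaaaaaaaaaaaaaaa
224 ....................###############.##.##########.#..#..#######.....................................................baaaaaaaaaaaaaaaaaaaaaaa
226 ....................##############...############........######...............................................baaaaaaaaaaaaaaaaaaaaaaaaaaaaa
228 ....................###############.##########..........#######.........................................baaaaaaaaaaaaaaaaaaaaaaaaaaaaaa99999
230 ....................##.######################.............#..##...................................aaaaaaaaaaaaaaaaaaaaaaaaaaaaaaaa9999999999
```

```bash
python3 - <<'E'
from h import *
import pickle; ci=pickle.load(open("ci7.pkl","rb"))
def tri(w,s):
    o1,d1=ray("wrist",w[0]/.9375,w[1]/.9375,ci); o2,d2=ray("side",*s); d1/=np.linalg.norm(d1); d2/=np.linalg.norm(d2)
    A=np.c_[d1,-d2]; k=np.linalg.lstsq(A,o2-o1,rcond=None)[0]; a,b=o1+k[0]*d1,o2+k[1]*d2; return ((a+b)/2).round(4),np.linalg.norm(a-b).round(4)
print("lip far",tri((345,163),(232,214)),"lip near",tri((347,250),(224,198)))
print("back far",tri((497,166),(188.5,217.5)),"back near",tri((490,252),(178,197)))
print("handle end",tri((598,233),(151,200)),"handle start",tri((528,232),(175,200)))
E
```

```text
lip far (array([ 0.4342, -0.3762,  0.0108]), np.float64(0.0042)) lip near (array([ 0.3265, -0.3793, -0.0064]), np.float64(0.0042))
back far (array([ 0.4446, -0.511 ,  0.069 ]), np.float64(0.0017)) back near (array([ 0.3547, -0.5195,  0.0789]), np.float64(0.0052))
handle end (array([ 0.4063, -0.5939,  0.1498]), np.float64(0.0058)) handle start (array([ 0.3947, -0.5314,  0.1097]), np.float64(0.0018))
```

```bash
python3 - <<'E'
from h import *
import pickle; ci=pickle.load(open("ci7.pkl","rb"))
def tri(w,s):
    o1,d1=ray("wrist",w[0]/.9375,w[1]/.9375,ci); o2,d2=ray("side",*s); d1/=np.linalg.norm(d1); d2/=np.linalg.norm(d2)
    k=np.linalg.lstsq(np.c_[d1,-d2],o2-o1,rcond=None)[0]; a,b=o1+k[0]*d1,o2+k[1]*d2; return ((a+b)/2).round(4),np.linalg.norm(a-b).round(4)
print("teapot",tri((553,180),(150,224)))
w7=cv2.imread("pics/w9.png")
T=down(1.66)*R.from_rotvec([0,-np.radians(28),0])
print(T.apply([1,0,0]).round(3),T.apply([0,0,1]).round(3))
ax=np.array([.402,-.555,.135]); z=T.apply([0,0,1])
tcp=ax+.010*z; print("tcp",tcp, "pre",ax-.09*z)
print(delta(ax-.09*z,T)); p,r,s=pose(); print(s["qpos"].round(2))
E
```

```text
teapot (array([ 0.4196, -0.6198,  0.0609]), np.float64(0.0109))
[-0.079  0.879 -0.469] [ 0.042 -0.468 -0.883]
tcp [ 0.40241823 -0.55967605  0.12617052] pre [ 0.39823592 -0.51291556  0.21446528]
(array([-0.5361, -0.0103,  0.0689]), array([-0.0076, -0.1569, -0.0277]))
[-0.71 -0.13  1.89  0.    1.39 -0.71]
```

```bash
python3 - <<'E'
from h import *
def tri(w,s):
    o1,d1=ray("top",*w); o2,d2=ray("side",*s); d1/=np.linalg.norm(d1); d2/=np.linalg.norm(d2)
    k=np.linalg.lstsq(np.c_[d1,-d2],o2-o1,rcond=None)[0]; a,b=o1+k[0]*d1,o2+k[1]*d2; return ((a+b)/2).round(4),np.linalg.norm(a-b).round(4)
print("spout tip",tri((501,201),(171,200)),"body",tri((478,222),(151,226)))
T=down(1.66)*R.from_rotvec([0,-np.radians(28),0]); z=T.apply([0,0,1])
for s_ in (187,200,215):
    u=np.array([.0877*.883,-.883,.469])*s_/1e3; ax=np.array([.387,-.378+.017,.032])+[*u]; print(s_,ax.round(4),(ax+.01*z).round(4))
E
```

```text
spout tip (array([ 0.4504, -0.5892,  0.194 ]), np.float64(0.1103)) body (array([ 0.4222, -0.6199,  0.0604]), np.float64(0.0025))
187 [ 0.4015 -0.5261  0.1197] [ 0.4019 -0.5308  0.1109]
200 [ 0.4025 -0.5376  0.1258] [ 0.4029 -0.5423  0.117 ]
215 [ 0.4036 -0.5508  0.1328] [ 0.4041 -0.5555  0.124 ]
```

```bash
python3 - <<'E'
from h import *
T=down(1.66)*R.from_rotvec([0,-np.radians(28),0]); z=T.apply([0,0,1]); ax=np.array([.399,-.5235,.1183])
print(ax-.06*z,delta(ax-.06*z,T))
E
```

```text
[ 0.39649062 -0.4954437   0.17127686] (array([-0.5073, -0.0131,  0.141 ]), array([-0.0076, -0.1569, -0.0277]))
```

Call:
drive_tool([
  [[-0.06,-0.0131,0],[0,-0.03,0],0.3],
  [[-0.12,-0.0131,0],[0,-0.06,-0.01],0.3],
  [[-0.18,-0.0131,0],[0,-0.09,-0.01],0.3],
  [[-0.24,-0.0131,0],[-0.003,-0.12,-0.02],0.3],
  [[-0.3,-0.0131,0.0],[-0.0076,-0.157,-0.0277],0.3],
  [[-0.36,-0.0131,0.0],[-0.0076,-0.157,-0.0277],0.3],
  [[-0.42,-0.0131,0.02],[-0.0076,-0.157,-0.0277],0.3],
  [[-0.48,-0.0131,0.06],[-0.0076,-0.157,-0.0277],0.3],
  [[-0.507,-0.0131,0.1],[-0.0076,-0.157,-0.0277],0.3],
  [[-0.507,-0.0131,0.14],[-0.0076,-0.157,-0.0277],0.3],
  [[-0.507,-0.0131,0.14],[-0.0076,-0.157,-0.0277],0.3],
  [[-0.507,-0.0131,0.14],[-0.0076,-0.157,-0.0277],0.3],
])

```text
clock: 57.53
ee_pos: [0.3968, -0.4937, 0.1704]
orientation: [-3.14, 0.485, 1.662]
ft_force: [0.1, -0.2, -0.6]
width: 0.649
grip_force: 0.0
```

```bash
python3 - <<'E'
from h import *
T=down(1.66)*R.from_rotvec([0,-np.radians(28),0]); z=T.apply([0,0,1]); ax=np.array([.399,-.5235,.1183])
p,r,s=pose(); print(p,s["ft_force"],s["width"],delta(ax+.01*z,T))
ci=imaging.camera_info("wrist"); im=imaging.get_image("wrist")[:,:,::-1]; cv2.imwrite("pics/w20.png",im)
g=cv2.cvtColor(im,cv2.COLOR_BGR2HSV)
print("exp handle",pix("wrist",ax,ci),"lip",pix("wrist",[.34,-.378,.0],ci),pix("wrist",[.435,-.372,.0],ci))
for v in range(60,330,8): print("%3d"%v,"".join(("#" if g[v,u,2]<60 else "%x"%(int(g[v,u,2])>>4)) if g[v,u,1]<60 or g[v,u,2]<60 else "." for u in range(210,440,3)))
E
```

```text
[ 0.39675637 -0.49366963  0.17037344] [ 0.06209509 -0.15809187 -0.57907229] 0.6494311579582696 (array([-0.0037, -0.0006,  0.1167]), array([-0.0002, -0.0012,  0.0006]))
exp handle [317.79685796 221.02865479] lip [259.71458751 -23.72870776] [381.61997141 -19.9879895 ]
 60 eeeeeeeeeeeeaeecceeedeeeeeeeeeeeeeeeeeeeeeeeeeeeeeeeed996e..aaaeeeeeeeeeeeeee
 68 eeeeeeeeeedceddbceeedeeeeeeeeeeeeeeeeeeeeeeeeeeeeeeee8996e..aaeeeeeeeeeeeeeee
 76 eeeeeeeeeaeeeeebceeededeeedeeeeeeeeeeeeeeeeeeeeeeeeeea988e.aaceeeeeeeeeeeeeee
 84 ..............ebdeeddeeeeeeeeeeeeeeeeeeeeeeeeeeeeeeed997aea9aeeeeeeeeeeeeeeee
 92 ..............eadeeddedeeeeeeeeeeeeeeeeeeeeeeeeeeeeed997be9bddeeeeeeeeeeeeeee
100 ..............ebcededeeeeeeeeeeeeeeeeeeeeeeeeeeeeeeee995cdaceeeeeeeeeeeeeeeee
108 ..............ebdeeddedeeeeeeeeeeeeeeeeeeeeeeeeeeeee99a6dbbeeeeeeeeeeeeeeeeee
116 ..............ebdeeddeeeeeeeeeeeeeeeeeeeeeeeeeeeeeeeb996eadeeeeeeeeeeeeeeeeee
124 ..............dbcededeeeeeeeeeeeeeeeeeeeeeeeeeeeeeeeb989eceeeeeeeeeeeeeeeeeee
132 ..............dbceeedeeeeeeeeeeeeeeeeeeeeeeeeeeeeeed998aeeeeeeeeeeeeeeddeeeee
140 .........
[... 1254 characters left out ...]
#################################ceeeddeeedd
268 .....##############.....###########################################3cdeeeddde
276 ...###############........###########################################5eeddc##
284 .#################.......9ac########################4e8################8ee4##
292 #################.......89accd8######################ff6#####################
300 ###############..#......3##....############8adee4###9eeec################....
308 ###############.........##...........#######..............##################.
316 555554444454545555554444444444444444344444444444434444555#44443444445455554#.
324 66666666666666666665566666666666665665666665666666655655666666677777776676644
```

Call:
drive_tool([
  [[-0.016,-0.004,0.03],[0,0,0],0.2],
  [[-0.016,-0.004,0.06],[0,0,0],0.2],
  [[-0.016,-0.004,0.09],[0,0,0],0.2],
  [[-0.016,-0.004,0.115],[0,0,0],0.2],
  [[-0.016,-0.004,0.118],[0,0,0],0.2],
  [[-0.016,-0.004,0.118],[0,0,0],0.2],
])

```text
clock: 58.08
ee_pos: [0.3994, -0.538, 0.1168]
orientation: [3.14, 0.491, 1.66]
ft_force: [0.6, -0.4, 0.0]
width: 0.598
grip_force: 0.0
```

Call:
drive_tool([
  [[0,0,0],[0,0,0],-1],
  [[0,0,0],[0,0,0],-1],
  [[0,0,0],[0,0,0],-1],
  [[0,0,0],[0,0,0],-1],
  [[0,0,0],[0,0,0],-1],
  [[0,0,0],[0,0,0],-1],
  [[0,0,0],[0,0,0],-1],
  [[0,0,0],[0,0,0],-1],
  [[0,0,0],[0,0,0],-1],
])

```text
clock: 58.83
ee_pos: [0.3986, -0.5385, 0.116]
orientation: [3.14, 0.491, 1.659]
ft_force: [-2.1, 2.8, 3.1]
width: 0.181
grip_force: 30.0
```

```bash
python3 - <<'E'
from h import *
p,r,s=pose(); print(delta(p+[0,0,.06],r)); L=down(1.6)
print(delta([.398,-.40,.16],L),delta([.398,-.40,.06],L))
E
```

```text
(array([-0.0471,  0.0001, -0.0882]), array([0., 0., 0.]))
(array([ 0.1683,  0.0196, -0.1731]), array([0.0051, 0.1562, 0.0185])) (array([ 0.2468,  0.0194, -0.0261]), array([0.0051, 0.1562, 0.0185]))
```

Call:
drive_tool([
  [[-0.016,0,-0.03],[0,0,0],-1],
  [[-0.032,0,-0.06],[0,0,0],-1],
  [[-0.047,0,-0.088],[0,0,0],-1],
  [[0,0.005,-0.11],[0,0.01,0],-1],
  [[0.04,0.008,-0.13],[0,0.03,0.005],-1],
  [[0.08,0.01,-0.15],[0,0.06,0.01],-1],
  [[0.12,0.015,-0.173],[0,0.09,0.01],-1],
  [[0.168,0.0196,-0.173],[0.005,0.12,0.0185],-1],
  [[0.168,0.0196,-0.173],[0.005,0.156,0.0185],-1],
  [[0.168,0.0196,-0.173],[0.005,0.156,0.0185],-1],
  [[0.168,0.0196,-0.173],[0.005,0.156,0.0185],-1],
  [[0.168,0.0196,-0.173],[0.005,0.156,0.0185],-1],
])

```text
clock: 59.83
ee_pos: [0.3979, -0.4006, 0.1595]
orientation: [3.141, 0.004, 1.6]
ft_force: [0.0, 0.2, -0.9]
width: 0.177
grip_force: 30.0
```

```bash
python3 - <<'E'
from h import *
p,r,s=pose(); print(p,s["orientation"],s["width"],s["ft_force"],s["ft_torque"],delta([.398,-.39,.04],down(1.6)))
im=imaging.get_image("wrist")[:,:,::-1]; cv2.imwrite("pics/w21.png",im); ci=imaging.camera_info("wrist"); g=cv2.cvtColor(im,cv2.COLOR_BGR2HSV)
ax=p+r.apply([0,0,-.01])
loc=lambda x,y,z: ax+r.apply([x+.115,-y,-(z-.036)])  # tray local if level with the tool
for q in ((75,49,3),(75,-49,3),(-75,49,14),(-75,-49,14),(75,0,3)): print(q,pix("wrist",loc(*np.array(q)/1e3),ci).round(1))
for v in range(0,240,8): print("%3d"%v,"".join(("#" if g[v,u,2]<60 else "%x"%(int(g[v,u,2])>>4)) if g[v,u,1]<60 or g[v,u,2]<60 else "." for u in range(210,440,3)))
E
```

```text
[ 0.39790013 -0.40064152  0.15948076] [3.14138734 0.00352439 1.60003075] 0.17735945686057458 [ 0.04481447  0.1977548  -0.94309754] [-0.12743929 -0.09183291 -0.01420096] (array([0.0184, 0.0006, 0.1991]), array([0.0001, 0.0011, 0.    ]))
(75, 49, 3) [233.6 -69.2]
(75, -49, 3) [404.5 -68.7]
(-75, 49, 14) [228.9 183.9]
(-75, -49, 14) [408.6 184.2]
(75, 0, 3) [319.1 -74.9]
  0 33##3#8a75bbaaaaaababaaabbaaaababbbbbbaaabbbbbabbbbbbaaabaa6777#6bbccbccaa999
  8 ###3439b75bbabaaaaaabbaabbbaaababbbbbaabaabbbbbbbbbbbabbbba7776#6abcccccbbbbb
 16 #3#33#9a66ababaaaaaaaaaabbbbabbbabbbbbabaabbbbbbbbbbaaabbb87776#6aacccccccccc
 24 ##43439a66abaaaaaaaabbaababbabbabbbbbbaaabbabbabbbbbbabbbb87776#6abcccccccccc
 32 ######9a57bbaaaaaaabaaaaababbbbabbbbbbabbaabbbbbbbbbbabbbaa7778#6aacccccccccc
 40 ######aa66abaaa9aaabbaaabbaabbbabbbbbaabbbbbbbbbbbbbbbbbbba7777#6aacccccccccc
 48 ######aa67abaaaaaaabbbaabbbaaababbabbbaababbbbbbbbbbbabbbb7788736aacccccccccc
 56 ######aa66bbaaaaababbaaabbbbabbbbabbbbaaaabbbbabbbbbaabbbb97776#6aacccccccccc
 64 dd.d.daa57bbaaaaaaabbaaaabbbaababbbbbbaabbbbbbbbbbbbbabbbba7778#6abcc
[... 1030 characters left out ...]
baabbabbabbbabbbbbbbbbbbbbbbb7aacccccccccccc
176 aaaaaabaaaaaaaaaaaaaa.........aaaaaaaaabaa...............aaaabaaccccccccccccc
184 aaaaaaaaaaaaaaaaaaaaa.........aabbbbbbbbbb.............99cccccccccccccccccccd
192 aaaaaaaaaaaaaaaaaaa9a.........bbbbbbabbbbbb............8acccccccccccbccbccccc
200 aabaaaaaaaaaaaaaaa8aa.........bbbbbbbbccbbb...........88bbccccccccccaaaaaaaaa
208 aaaabaaaaaaaaaaba9baa.........bbbbbbbcbcbbb...........99ccccccccccccaaaaaaaaa
216 aaaaaaaabaaaaba9aaaba.........b9889989999bc...........8accccccccccccb9deedddd
224 ababaaaaaaaaaa8aaaaaa.........667777777777b...........8bbccccccccccccc9aa9999
232 aaaaaaaaaaaba7aaaabaa..........abbbbabaaba...........98cbccccccccccccccca99aa
```

Call:
drive_tool([
  [[0.018,0.008,0.05],[0,0,0],-1],
  [[0.018,0.008,0.1],[0,0,0],-1],
  [[0.018,0.008,0.15],[0,0,0],-1],
  [[0.018,0.008,0.19],[0,0,0],-1],
  [[0.018,0.008,0.205],[0,0,0],-1],
  [[0.018,0.008,0.215],[0,0,0],-1],
  [[0.018,0.008,0.215],[0,0,0],-1],
  [[0.018,0.008,0.215],[0,0,0],-1],
])

```text
clock: 60.55
ee_pos: [0.4029, -0.3895, 0.0319]
orientation: [3.141, 0.002, 1.601]
ft_force: [-1.3, -0.1, 0.8]
width: 0.175
grip_force: 30.0
```

Call:
drive_tool([
  [[0,0,0.004],[0,0,0],-1],
  [[0,0,0.007],[0,0,0],-1],
  [[0,0,0.007],[0,0,0],-1],
])

```text
clock: 60.8
ee_pos: [0.4035, -0.3914, 0.0287]
orientation: [3.139, 0.006, 1.601]
ft_force: [-1.8, -1.0, 7.2]
width: 0.181
grip_force: 30.0
```

Call:
drive_tool([
  [[0,0,0],[0,0,0],0.2],
  [[0,0,0],[0,0,0],0.2],
  [[0,0,0],[0,0,0],0.2],
  [[0,0,0],[0,0,0],0.2],
  [[0,0,0],[0,0,0],0.2],
  [[0,0,-0.05],[0,0,0],0.2],
  [[0,0,-0.1],[0,0,0],0.2],
  [[0,0,-0.17],[0,0,0],0.2],
  [[0,0,-0.24],[0,0,0],0.2],
  [[0,0,-0.31],[0,0,0],0.2],
  [[0,0,-0.31],[0,0,0],0.2],
  [[0,0,-0.31],[0,0,0],0.2],
])

```text
clock: 61.8
ee_pos: [0.4037, -0.3907, 0.216]
orientation: [3.137, 0.006, 1.601]
ft_force: [0.4, 0.1, -1.2]
width: 0.597
grip_force: 0.0
```

```bash
python3 - <<'E'
from h import *
p,r,s=pose(); print(p,s["orientation"],s["width"],s["ft_force"])
sd=imaging.get_image("side")[:,:,::-1]; cv2.imwrite("pics/s22.png",sd); gs=cv2.cvtColor(sd,cv2.COLOR_BGR2HSV)
im=imaging.get_image("wrist")[:,:,::-1]; cv2.imwrite("pics/w22.png",im); ci=imaging.camera_info("wrist"); g=cv2.cvtColor(im,cv2.COLOR_BGR2HSV)
t=1.6; X=np.array([np.cos(t),np.sin(t)]);Y=np.array([-X[1],X[0]]); o=np.array([.4029,-.3895])+.119*X
for q in ((75,49,3),(75,-49,3),(-75,49,14),(-75,-49,14),(-98,0,36),(-188,0,36)):
    w=[*(o+q[0]/1e3*X+q[1]/1e3*Y),q[2]/1e3]; print(q,np.round(w,3),"side",pix("side",w).round(0),"wrist",pix("wrist",w,ci).round(0))
for v in range(178,225,2): print("%3d"%v,"".join(("#" if gs[v,u,2]<50 else "%x"%(int(gs[v,u,2])>>4)) if gs[v,u,1]<60 or gs[v,u,2]<50 else "." for u in range(180,300)))
E
```

```text
[ 0.40374111 -0.39067877  0.21601764] [3.13745377 0.00638595 1.60061543] 0.5968808134399158 [ 0.44809535  0.14983534 -1.16923544]
(75, 49, 3) [ 0.348 -0.197  0.003] side [274. 184.] wrist [276.   6.]
(75, -49, 3) [ 0.446 -0.194  0.003] side [285. 201.] wrist [363.   7.]
(-75, 49, 14) [ 0.353 -0.347  0.014] side [234. 195.] wrist [275. 135.]
(-75, -49, 14) [ 0.451 -0.344  0.014] side [243. 214.] wrist [363. 135.]
(-98, 0, 36) [ 0.402 -0.369  0.036] side [231. 202.] wrist [319. 159.]
(-188, 0, 36) [ 0.405 -0.458  0.036] side [204. 211.] wrist [319. 236.]
178 ..9aabbbb.bbbbbbbbbbbbbbbbbbbbbbbbbbbbbbbbaabbbbbbbbbbbbbbbbbbbbbbbbbbbbbbbbbbbbba.754444444444556666666666666666667....
180 ...9ab.bbbbb.bbbbbbbbbbbbbbbbbbbbbbbbbbbbba..bbbbbbbbbbbbbbbbbbbbbbbbbbbbbbbbbbbbba854444444455666666666666677..........
182 ...99abb.bbb.bbbbbbbb.bbbbbbbbbbbbbbbbbbbbbaaabbbbbbbbbbbbbbbbbbbbbbbbbbbbbbbbbbbba85445566778876666667.................
184 ....9aa.bbb.bbbbb.bbbbbbbbbbbbbbbbbb.bbbbbb..abbbbbbbbbbbbbbbbbbbbbbbbbbbbbbbbbbbba86678888888877.......................
186 .....9ab.bbbbb.bbbbbbbbbbbbbbbbbbbbbb
[... 1758 characters left out ...]
....................888889..aaaaaaaaaaabbbbbbbbbbbbbbbbaaaaaa99999999999999
216 ...................................................................aaaaaaaaaabbbbbbbbbbbbbbbbaaaaaaa99999999999999999999
218 ...............................................................bbaaaaaaabbbbbbbbbbbbbaabaaaaaa99999999999999999999999999
220 .........................................................bbaaaaaaaaaabbbbbbbbbbbbbaaaaaaa9999999999999999999999999999999
222 ....................................................baabbaabbabaaaabbbbbbbbbbaaaaaa9999999999999999999999999999999999999
224 ..............................................baabaaaaabbbbbbbbbbbbbbbbaaaaaa9999999999999999999999999999999999999999999
```

```bash
python3 -c "
from station import hand_in; print(hand_in())"
```

```text
the job is handed in; nothing more can be done
None
```

I handed the job in at about 62 s: all six biscuits are in the drum, the lid is seated, the lever is locked, and the bar and empty tray lie on the worktop. The five tray biscuits were not tipped in: my first lift spilled them onto the worktop, so I placed them one by one. The dropped tray came to rest against the teapot, and I later laid it flat. The end state was checked from image and force readings, because I had used all 14 picture views. I did not separately check the final positions of the bar, mug, shaker and jars.

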